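# Open the connection box with a flat screwdriver

## Task

Open the connection box: take the flat screwdriver from its stand, feel its blade into the slot of the brass screw and turn the screw anticlockwise (seen from above) about a quarter turn, until its clip is clear of the cover, then stand the screwdriver back in its stand. After that lift the cover off by its handle and set it down gently, flat and in the middle of the pile of boards, without dropping it; disturb nothing else.

Things in the scene. Friction and masses are not known exactly. Their poses are not given: they have to be found in the camera images.
- screwdriver: flat screwdriver, 162 mm, 0.12 kg, upright in the stand, blade down. Origin: middle of the blade's lower edge; z up the shaft. Blade 16 mm wide (x), 3 mm thick (y), 14 mm high; shaft 9 mm; black collar 34 mm wide at z 67-73 mm; blue flat-sided handle 30 (x) by 20 mm (y) at z 72-162 mm. Grasp it across y at about z 122 mm. Half a turn about z makes no difference. Its yaw varies.
- stand: fixed wooden block 60 x 60 mm, 80 mm high, on a 90 x 90 mm foot 8 mm high, with an upright hole 22 mm wide, 72 mm deep. Origin: on the bench under the hole's axis; z up. The screwdriver stands in it with the blade's edge 13 mm above the bench, its collar resting on the block.
- stand_mouth (a point): centre of the mouth of the stand's hole, at the top of the block, 80 mm above the bench; the edge is chamfered 3 mm
- box: fixed grey connection box, 114 mm (its x) by 170 mm (its y), 50 mm high, its top open under the cover. Origin: middle of its underside; z up. The screw's axis stands at x 0, y +58 mm; the cover's middle is at x 0, y -25 mm. Nibs 4 mm high round the cover, with 2 mm play, keep it in place.
- clip (a joint): turn of the brass screw with its clip, rad, 0 to 1.57 (stop), growing anticlockwise from above. At 0 the clip points along the box's -y, over the cover; at 1.57 along the box's +x; clear of the cover from 1.1 on. Starts at 0 to 0.25. Friction of about 0.15 N m holds it where it is left, also against a light touch. The clip is a steel bar 16 mm wide reaching 42 mm from the axis.
- slot (a point): centre of the slot's floor, on the screw's axis, 62 mm above the bench. Head 34 mm wide, its top 8 mm above this point. Slot 24 mm long, 6 mm wide, 8 mm deep, closed at both ends, running along the clip (the box's y at joint 0). Axes turn with the screw: y along the slot, z up. The blade drops in within 0.18 rad of the slot's line and then has that much free play each way.
- cover: loose aluminium cover plate, 104 (x) by 110 (y) by 5 mm, about 0.16 kg, with a black bridge handle along y: bar 60 mm long, 14 mm wide, 23 to 36 mm above the plate's underside. Origin: middle of the underside; z up. Grasp the bar across x, about 30 mm above the origin. Lies on the box, underside 50 mm above the bench, under the clip until that is turned away.
- pile_top (a point): middle of the top of a fixed pile of flat wooden boards 150 x 150 mm; the height of the pile differs each time (top 18 to 45 mm above the bench)
- wash_bottle: white plastic wash bottle with a blue cap and bent spout, 62 x 99 x 187 mm, bystander; origin in the middle of its underside
- weight_100g: brass weight, 22 mm wide, 36 mm high, bystander; origin in the middle of its underside
- bench_timer: grey bench timer, 62 x 66 x 19 mm, near the bench's front edge, bystander; origin in the middle of its underside
- pile: the same fixed pile as one body; its origin lies 45 mm below the top's middle (below the bench top when the pile is low), z up
Not all that is in view belongs to the job. What is shaped like the screwdriver but green is not meant.

How it is judged:
On the way, in this order (a step that is already met when the one before it is completed fails the run):
1. the screwdriver is lifted out of its stand (z of screwdriver in the frame of stand_mouth above 0.005 m), for 0.1 s.
2. its blade is in the screw's slot (horizontal distance between screwdriver and slot below 0.008 m and z of screwdriver in the frame of slot below 0.0045 m), for 0.1 s.
3. the screw is turned, with the blade in its slot, until the clip is clear of the cover (all of step 2 and value of joint clip above 1.1 rad), for 0.1 s.
4. the screwdriver stands in its stand again, released (horizontal distance between screwdriver and stand_mouth below 0.012 m and z of screwdriver in the frame of stand_mouth below -0.06 m and angle between screwdriver's own z axis and vertical below 0.1 rad and contact force between the fingers and screwdriver below 0.1 N), for 0.2 s.
5. the cover is lifted off the box (z of cover in the frame of box above 0.06 m and contact force between the fingers and cover above 0.5 N), for 0.1 s.
At the end, for the whole second after the job is handed in: The cover lies flat (within 0.06 rad) and at rest on the pile, its middle within 25 mm of the pile's middle; the clip's joint is beyond 1.1 rad; the screwdriver stands upright in its stand, within 12 mm of the hole's axis and with its blade at least 60 mm down the hole (horizontal distance between cover and pile_top below 0.025 m and z of cover in the frame of pile_top between -0.006 and 0.006 m and angle between cover's own z axis and vertical below 0.06 rad and horizontal distance between screwdriver and stand_mouth below 0.012 m and z of screwdriver in the frame of stand_mouth below -0.06 m and angle between screwdriver's own z axis and vertical below 0.1 rad and value of joint clip above 1.1 rad and linear speed of each of cover, screwdriver below 0.02 m/s); the robot touches nothing.
It fails at once if the cover is pressed or dropped hard on the pile (over 60 N) (contact force between cover and pile above 60 N).
It fails at once if the cover falls free (over 0.35 m/s, out of the fingers) (contact force between the fingers and cover below 0.05 N and linear speed of cover above 0.35 m/s).
It fails at once if the wash bottle, the weight or the timer is moved more than 30 mm (distance of any of wash_bottle, weight_100g, bench_timer from where it was at the start of the episode above 0.03 m).
It also fails if it takes over 69 s, if anything falls off the work surface, if the arm or the gripper's body presses on something with over 40 N, if the wrist force passes 120 N, or if a joint passes its speed limit or range.

## Robot

A 6-joint arm with a two-finger parallel gripper is mounted at the origin on a cart in front of the work surface, level with it; the furniture and walls round the work are solid. World frame = base frame: x ahead of the robot, y to its left, z up, the work surface at z = 0. Lengths are in m, angles in rad, forces in N, time in s.
With the tool pointing down it reaches from about 0.25 to 0.725 m from the base axis. Payload 4 kg.
Tool frame: the origin (TCP) lies midway between the tips of the shut fingers; the grasp point (between the pads) lies 19 mm behind it; y points along the fingers, x is the direction in which the jaws open and shut, and the axes are right-handed (so a half turn about y gives the same grasp; the last joint's range is limited). The gripper opens to 85 mm and grips with 20 to 120 N. Pads are 22 mm wide; open, the fingers measure 114 mm over their backs; the gripper's body (76 mm by 85 mm) begins 54 mm behind the grasp point. The pads swing forward as they close: fully open they stand 13 mm farther back than shut.
Start: joints at [1.228, 0.241, 0.005, 1.335, 0, 1.571], TCP at [0.168, 0.471, 0.231] pointing down, gripper open.
Joint ranges: [-2.72, 2.72], [-1.05, 1.87], [-1.09, 1.28], [-1.99, 2.15], [-1.42, 1.44], [-3.14, 3.14]. Speed limits (rad/s): [2.79, 2.79, 3.14, 3.14, 3.14, 3.14].

## Interface

Orientations are given as a unit quaternion [x, y, z, w].
In Python, from workcell import bot gives the robot as it stands. The module is installed in compiled form; this text tells all that it offers.
- The arm moves only by the shell command python3 -m inch 'ROWS'. ROWS is text: rows parted by semicolons, each of 7 numbers parted by spaces: the turn, a rotation vector about the tool's x, y, z in degrees, then the shift along the tool's x, y, z in mm, then the closure, from 0 (fully open) to 1 (shut). In form: ax ay az dx dy dz fingers; .... A call has 1 to 12 rows; each row shifts and turns the commanded pose from where the row before left it, along the tool's axes as they then stand; what a row does not reach is not made up. A row lasts 1/8 s, in which the tool goes at most 62.5 mm and 10.7 degrees, less where a joint would pass 70% of its speed; a pose out of reach is approached as far as the arm can. A call with a gripper value outside its range is refused whole. The fingers move at their own pace and stop on an object; the grip force is fixed at half the most. Time passes only in rows, so rows that do not move let the fingers close. It gives the time, the measured TCP pose, the force and the opening at its end, in the units of the state.
- bot.get_obs(): the state, without advancing time (a new reading comes with each control period).
- bot.camera(name): name is "scene" or "top" or "wrist"; returns a dict with "color" (480x640x3 uint8, blue, green, red), "fx", "fy", "cx", "cy" (pixels), "extrinsics" (4x4, takes a point from world to camera coordinates). Camera axes: x right, y up, looking along -z (the intrinsics and any distortion apply to the point x, -y, -z); pixel columns grow to the right and rows downward; lengths in m; the calibration is good to about 2 mm. A picture is of the moment at which its call begins. There is no depth.
- bot.job_done(): hands the job in, once; it reports no verdict.
Trained networks look in the newest picture that a camera, given by its name, has taken for a name from the list of things; names that differ only in an ending like _2 or _b are one class to them, and where a whole thing is asked for, a point or a joint stands for the part that bears it (a point fixed in the world has none). Each returns a list of dicts, best first, with "conf" (0 to 1); they miss things now and then, are a little off and sometimes report something else, mostly with a low value. They report only what shows in the picture. A call takes as long as a camera call. They do not tell look-alikes from the thing itself.
- bot.look_for(name, camera): "extent" ([left, top, right, bottom] in pixels, round what is visible of it).
- bot.cut_out(name, camera): "region" (480x640 bool, what is visible of it) and "extent" ([left, top, right, bottom] in pixels, round what is visible of it).
- bot.spot_point(name, camera): "point" ([column, row] in pixels: a listed point, or the origin of a listed thing).
The state is a dict: "clock": time; "joint_pos": joint angles; "joint_vel": joint speeds; "tau": joint torques, N m; "eef_pos": TCP position; "tool_rot": TCP orientation; "ft_force": force on the tool from outside, world axes, zero at the start; "ft_torque": the same for the moment, N m; "grip_width": finger opening in m.
Only numpy, scipy, OpenCV 4.12 (cv2) and the standard library are available. Lean on these libraries where they do the work, as an engineer would, in place of code of your own. Each camera call takes 0.05 s, during which the arm holds its last target.

## Working session

There is one attempt and no reset: what is moved stays moved. The work goes in short steps, Python scripts to look and compute and a shell command to move; the robot and the scene stay as the last step left them, time stands still between calls to the robot, and variables do not carry over. Pictures are saved under pics/ and viewed, and the job is handed in when it is done.

```bash
mkdir -p pics; cat > h.py <<'E'
import numpy as np, cv2
from workcell import bot
from scipy.spatial.transform import Rotation as R
def save(name,cam,c=None):
    c=c or bot.camera(cam); cv2.imwrite('pics/'+name+'.png',c['color']); return c
def ray(c,px):
    u,v=px; E=np.array(c['extrinsics']); Rm=E[:3,:3]; t=E[:3,3]
    d=np.array([(u-c['cx'])/c['fx'],-(v-c['cy'])/c['fy'],-1.0])
    return -Rm.T@t, Rm.T@d
def atz(c,px,z):
    o,d=ray(c,px); return o+d*(z-o[2])/d[2]
def proj(c,p):
    E=np.array(c['extrinsics']); q=E[:3,:3]@np.array(p)+E[:3,3]
    return np.array([c['cx']+c['fx']*q[0]/-q[2], c['cy']+c['fy']*q[1]/q[2]])
def tri(obs):
    A=np.zeros((3,3));b=np.zeros(3)
    for c,px in obs:
        o,d=ray(c,px); d=d/np.linalg.norm(d); M=np.eye(3)-np.outer(d,d); A+=M;b+=M@o
    return np.linalg.solve(A,b)
E
python3 - <<'E'
from h import *
print(bot.get_obs())
C={}
for n in ['scene','top','wrist']:
    C[n]=save(n+'0',n); c=C[n]; print(n,{k:c[k] for k in c if k not in('color','extrinsics')}, np.round(ray(c,(320,240)),3).tolist())
for t in ['screwdriver','stand','stand_mouth','box','slot','cover','pile_top','wash_bottle','weight_100g','bench_timer','clip','pile']:
    for n in C:
        r=[]
        try: r=[(np.round(x['point'],1).tolist(),round(x['conf'],2)) for x in bot.spot_point(t,n)[:4]]
        except Exception as e: r=e
        print(t,n,r)
E
```

```text
{'clock': 0.0, 'joint_pos': array([1.22798908e+00, 2.41413505e-01, 3.71286155e-03, 1.33519151e+00,
       9.05321811e-06, 1.57079473e+00]), 'joint_vel': array([-0.00151049,  0.00015711,  0.00209949,  0.00101413,  0.00124055,
       -0.00016787]), 'tau': array([ 7.80418650e-04, -3.72317111e+01,  2.52408242e+01,  1.71011098e-02,
        9.82129791e-05, -3.06879492e-06]), 'eef_pos': array([0.16785027, 0.47031066, 0.23040835]), 'tool_rot': array([ 0.5783796 ,  0.40678312, -0.40799811, -0.57753102]), 'ft_force': array([ 0.24992818, -0.73726124,  0.3560196 ]), 'ft_torque': array([ 0.04903075, -0.03530643,  0.02551349]), 'grip_width': 0.08521851674496614}
scene {'fx': 504.2388062874368, 'fy': 504.2388062874368, 'cx': 319.5998333877293, 'cy': 247.4417109595746} [[0.015, 0.911, 0.64], [0.473, -0.734, -0.488]]
top {'fx': 434.772562200632, 'fy': 434.772562200632, 'cx': 323.43817937845023, 'cy': 243.96165341910825} [[0.336, 0.093, 1.177], [0.204, 0.01, -0.979]]
wrist {'fx': 368.3241763528868, 'fy': 368.3241763528868, 'cx': 317.77035829545997, 'cy': 239.4104700121594} [[0.096, 0.496, 0.373], [0.2
[... 861 characters left out ...]
 [([220.7, 380.2], 0.59)]
weight_100g top [([184.2, 263.1], 0.39)]
weight_100g wrist []
bench_timer scene [([391.9, 284.0], 0.77)]
bench_timer top [([343.5, 310.6], 0.87), ([454.4, 278.6], 0.25)]
bench_timer wrist []
clip scene it knows: bench_timer, box, cover, pile, pile_top, screwdriver, slot, stand, stand_mouth, wash_bottle, weight_100g
clip top it knows: bench_timer, box, cover, pile, pile_top, screwdriver, slot, stand, stand_mouth, wash_bottle, weight_100g
clip wrist it knows: bench_timer, box, cover, pile, pile_top, screwdriver, slot, stand, stand_mouth, wash_bottle, weight_100g
pile scene [([406.0, 217.9], 0.83), ([406.3, 206.2], 0.47)]
pile top [([452.9, 274.7], 0.86)]
pile wrist []
```

View pics/scene0.png

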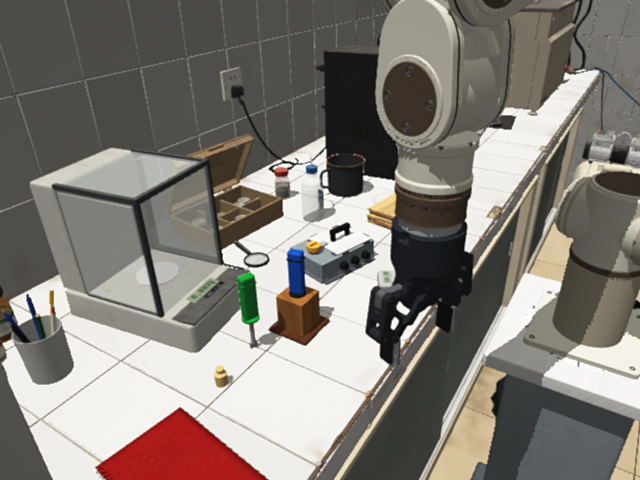

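View pics/top0.png

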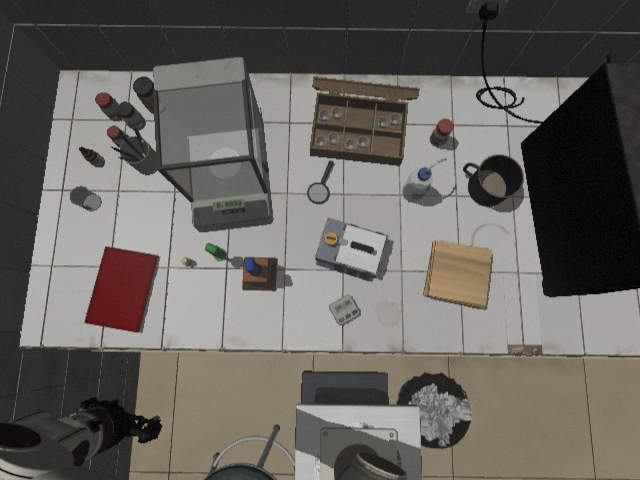

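View pics/wrist0.png

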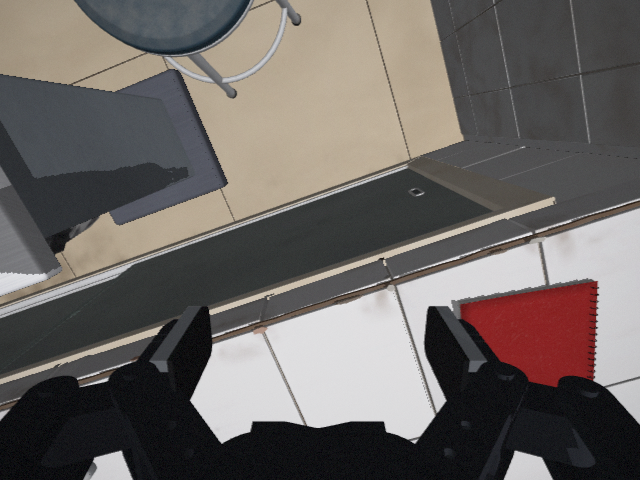

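Scene: blue screwdriver in wooden stand at scene (296,270), top (254,267). Candidates that could be mistaken for it: the green driver at scene (248,297), top (215,252). The box is at scene (338,250), top (352,249), and the pile at top (459,273). I'm choosing the blue one in the stand.

```bash
python3 - <<'E'
from h import *
C={n:save(n+'1',n) for n in ['scene','top']}
s,t=C['scene'],C['top']
def sp(n):
    a=bot.spot_point(n,'scene');b=bot.spot_point(n,'top')
    return a[0]['point'] if a else None, b[0]['point'] if b else None
for n in ['stand_mouth','stand','slot','cover','pile_top','box','wash_bottle','weight_100g','bench_timer','screwdriver']:
    a,b=sp(n)
    if a is not None and b is not None:
        p=tri([(s,a),(t,b)]); print(n,np.round(p,4),'res',np.round(proj(s,p)-a,1),np.round(proj(t,p)-b,1))
a,b=sp('stand_mouth'); print('mouth z.08',atz(s,a,.08),atz(t,b,.08))
a,b=sp('slot'); print('slot z.062',atz(s,a,.062),atz(t,b,.062))
a,b=sp('cover'); print('cover z.05',atz(s,a,.05),atz(t,b,.05))
crops=[s['color'][215:355,210:390],t['color'][200:320,170:320],t['color'][205:285,305:400]]
cv2.imwrite('pics/crA.png',np.hstack([cv2.resize(crops[0],(400,400),interpolation=2),cv2.resize(crops[1],(400,400),interpolation=2)]))
cv2.imwrite('pics/crB.png',cv2.resize(crops[2],(760,600),interpolation=2))
E
```

```text
stand_mouth [0.4947 0.265  0.0645] res [-3.3 -0.6] [1.1 2.3]
stand [ 0.4864  0.2663 -0.0035] res [1.  0.2] [-0.3 -0.7]
slot [0.57   0.0755 0.0621] res [2.1 0.3] [-0.8 -1.6]
pile_top [ 0.4946 -0.2749  0.0399] res [-0.4 -0. ] [0.2 0.4]
box [ 5.583e-01  1.780e-02 -5.000e-04] res [0.9 0.1] [-0.3 -0.7]
wash_bottle [ 0.7297 -0.174   0.0017] res [0.1 0. ] [-0. -0.]
weight_100g [0.5098 0.4643 0.0125] res [1.6 0.3] [-0.6 -0.9]
bench_timer [0.3915 0.0393 0.0026] res [0.5 0. ] [-0.1 -0.4]
screwdriver [0.3964 0.2239 0.1361] res [-41.5 -11.2] [ 8.9 31.8]
mouth z.08 [0.47523233 0.28091061 0.08      ] [0.49822355 0.26567464 0.08      ]
slot z.062 [0.57504277 0.07642821 0.062     ] [0.56568055 0.07331805 0.062     ]Traceback (most recent call last):
  File "<stdin>", line 13, in <module>
  File "h.py", line 11, in atz
    o,d=ray(c,px); return o+d*(z-o[2])/d[2]
        ~~~^^^^^^
  File "h.py", line 7, in ray
    u,v=px; E=np.array(c['extrinsics']); Rm=E[:3,:3]; t=E[:3,3]
    ^^^
TypeError: cannot unpack non-iterable NoneType object
```

```bash
python3 - <<'E'
from h import *
s=cv2.imread('pics/scene1.png');t=cv2.imread('pics/top1.png')
crops=[s[215:355,210:390],t[200:320,170:320],t[205:285,305:400]]
cv2.imwrite('pics/crA.png',np.hstack([cv2.resize(crops[0],(400,400),interpolation=2),cv2.resize(crops[1],(400,400),interpolation=2)]))
cv2.imwrite('pics/crB.png',cv2.resize(crops[2],(712,600),interpolation=2))
E
```

```text
(no output)
```

View pics/crA.png

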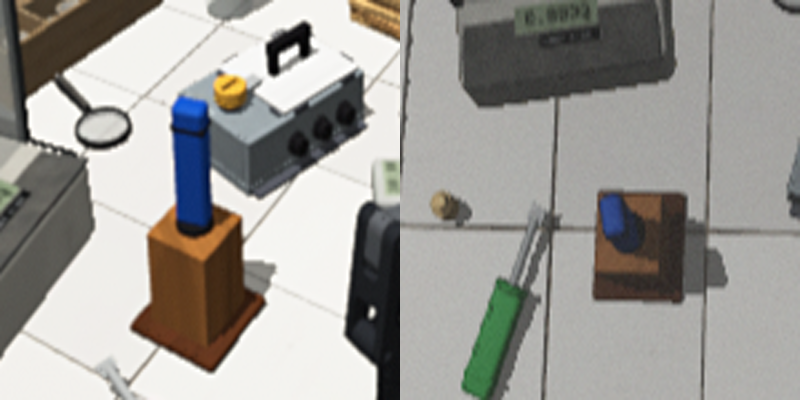

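View pics/crB.png

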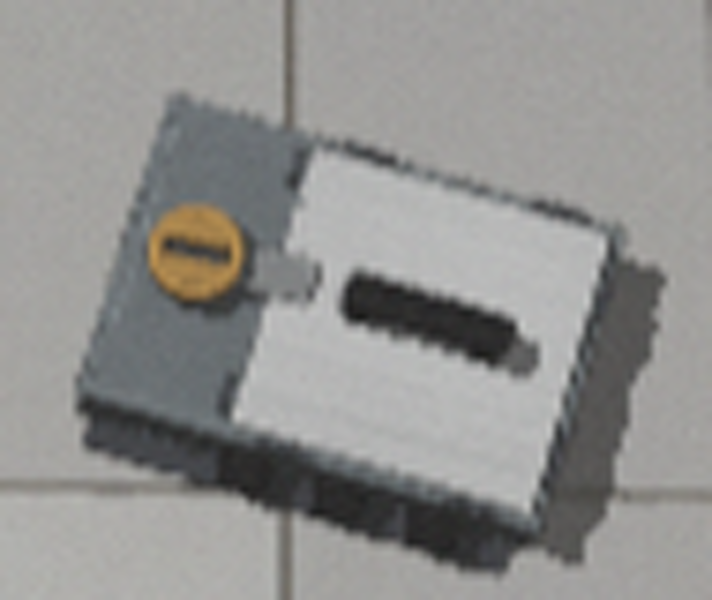

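The close crop confirms it: blue flat-sided driver upright in the wooden stand. The green one has toppled by itself since the first picture and now lies beside the stand at top (205,290). The screw slot shows at top (331,239), with the clip over the cover.

```bash
cat >> h.py <<'E'
def cur():
    o=bot.get_obs(); return np.array(o['eef_pos']),R.from_quat(o['tool_rot']),o
def plan(p,yaw=None):
    """total tool-axes shift mm (from current axes) and rotation deg to have tool y down and tool x at world heading yaw (deg), mod 180"""
    p0,r0,o=cur(); M=r0.as_matrix()
    print('tcp',np.round(p0,4),'xhead %.1f'%np.degrees(np.arctan2(M[1,0],M[0,0])),'tilt %.2f'%np.degrees(np.arccos(-M[2,1])),'t',o['clock'],'j',np.round(o['joint_pos'],2),'w %.4f'%o['grip_width'])
    sh=M.T@(np.array(p)-p0)*1000
    if yaw is not None:
        for k in (0,180):
            a=np.radians(yaw+k); x=np.array([np.cos(a),np.sin(a),0]); y=np.array([0,0,-1.]); z=np.cross(x,y)
            T=R.from_matrix(np.c_[x,y,z]); rv=(r0.inv()*T).as_rotvec(degrees=True); print('rot',np.round(rv,1),'| shift in NEW axes',np.round(T.as_matrix().T@(np.array(p)-p0)*1000,1))
    print('shift now axes',np.round(sh,1))
E
python3 - <<'E'
from h import *
p,r,o=cur(); print(np.round(r.as_matrix(),3))
c=bot.camera('wrist'); oo,d=ray(c,(320,240)); print('cam off tool',r.inv().apply(oo-p), 'dir',r.inv().apply(d))
plan((0.44,0.24,0.30))
E
```

```text
[[ 0.336  0.    -0.942]
 [ 0.942  0.     0.336]
 [ 0.    -1.    -0.   ]]
cam off tool [-0.00031884 -0.14263797  0.07628591] dir [ 0.00674843  0.95312254 -0.30257411]
tcp [0.1681 0.4709 0.2313] xhead 70.4 tilt 0.00 t 3.25 j [1.23 0.24 0.   1.34 0.   1.57] w 0.0853
shift now axes [-126.1  -68.7 -333.7]
```

```bash
python3 -m inch '0 0 0 -8 -30 -30 0; 0 0 0 -8 -30 -42 0; 0 0 0 -9 -30 -42 0; 0 0 0 -9 -9 -42 0; 0 0 0 -10 0 -42 0; 0 0 0 -10 0 -42 0; 0 0 0 -10 0 -42 0; 0 0 0 -10 0 -42 0; 0 0 0 -10 0 -43 0; 0 0 0 0 0 0 0; 0 0 0 0 0 0 0'; python3 - <<'E'
from h import *
plan((0.487,0.268,.33))
c=save('w2','wrist')
for n in ['screwdriver','stand','stand_mouth']: 
    for x in bot.spot_point(n,'wrist'): print(n,x['point'],x['conf'],atz(c,x['point'],.08)[:2],atz(c,x['point'],0.0)[:2])
E
```

```text
clock: 4.62
eef_pos: [0.4852, 0.2685, 0.3301]
tool_rot: [-0.578, -0.407, 0.408, 0.578]
ft_force: [0.0, 0.7, -0.9]
grip_width: 0.0852
tcp [0.4852 0.2685 0.3301] xhead 70.3 tilt 0.05 t 4.625 j [0.51 0.34 0.39 1.63 0.   0.85] w 0.0852
shift now axes [ 0.2  0.1 -1.9]
screwdriver [400.7, 184.1] 0.96 [0.50126398 0.35657769] [0.51916513 0.36935738]
stand [317.6, 187.0] 0.96 [0.47442605 0.27195898] [0.48686117 0.26750456]
stand_mouth [315.9, 199.6] 0.58 [0.48668697 0.26563958] [0.50161925 0.2598981 ]
```

View pics/w2.png

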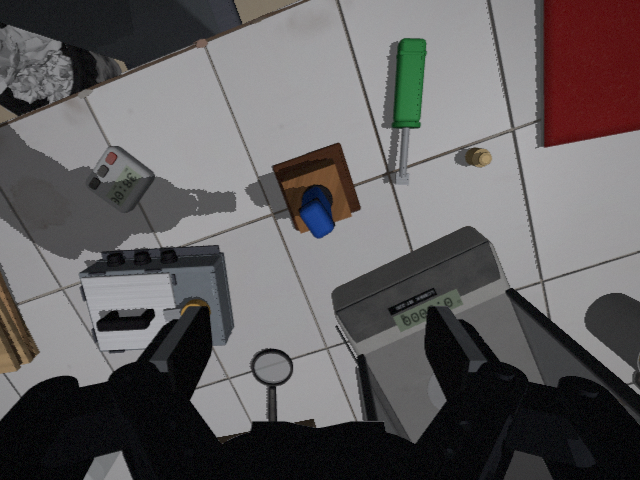

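```bash
python3 - <<'E'
from h import *
t=cv2.imread('pics/w2.png')
cv2.imwrite('pics/crC.png',cv2.resize(t[140:250,260:370],(600,600),interpolation=2))
hsv=cv2.cvtColor(t,cv2.COLOR_BGR2HSV)
c=bot.camera('wrist')
m=(hsv[...,0]>105)&(hsv[...,0]<125)&(hsv[...,1]>150)&(hsv[...,2]>140); m[:,:280]=0;m[:,360:]=0
print(m.sum()); ys,xs=np.nonzero(m); print(xs.min(),xs.max(),ys.min(),ys.max())
cand=cv2.minAreaRect(np.c_[xs,ys].astype(np.float32)); print(cand)
E
```

```text
0Traceback (most recent call last):
  File "<stdin>", line 7, in <module>
    return umr_minimum(a, axis, None, out, keepdims, initial, where)
ValueError: zero-size array to reduction operation minimum which has no identity
```

View pics/crC.png

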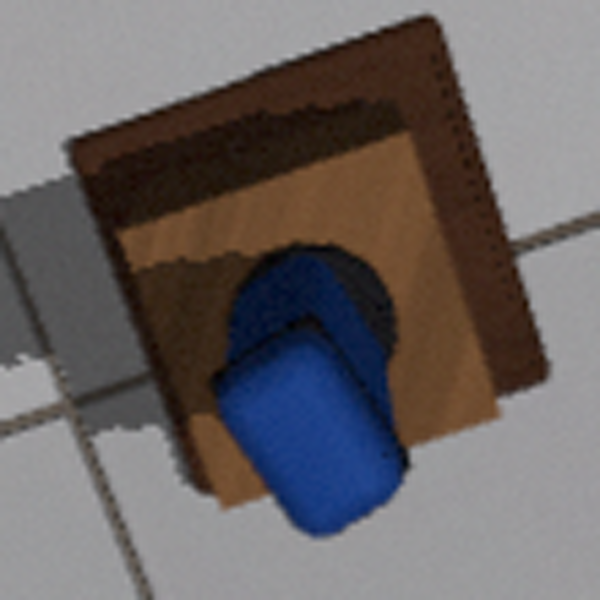

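```bash
python3 - <<'E'
from h import *
c=bot.camera('wrist'); t=c['color']
k=110/600
q=[np.array(atz(c,(260+x*k,140+y*k),.08))[:2] for x,y in [(120,232),(410,132),(500,412),(222,508)]]
print('block',np.round(q,4).tolist(),'ctr',np.mean(q,0),[np.linalg.norm(q[i]-q[i-1]) for i in range(4)])
print('pixel samp',t[222,318],t[190,315])
b=t.astype(int); m=(b[...,0]>95)&(b[...,0]>b[...,2]+60)&(np.arange(640)[None]>280)&(np.arange(640)[None]<360)
m=m.astype(np.uint8); m=cv2.morphologyEx(m,cv2.MORPH_OPEN,np.ones((3,3)))
ys,xs=np.nonzero(m);P=np.array([atz(c,(x,y),.175)[:2] for x,y in zip(xs,ys)])
r=cv2.minAreaRect((P*1000).astype(np.float32)); print(m.sum(),r, xs.min(),xs.max(),ys.min(),ys.max())
l=r[1]; bx=cv2.boxPoints(r); e=bx[1]-bx[0]; f=bx[2]-bx[1]; L=e if np.linalg.norm(e)>np.linalg.norm(f) else f
print('long axis heading',np.degrees(np.arctan2(L[1],L[0])))
w,v=np.linalg.eigh(np.cov(P.T)); print('pca',np.degrees(np.arctan2(v[1,1],v[0,1])))
E
```

```text
block [[0.4571, 0.2385], [0.4578, 0.2981], [0.5164, 0.2975], [0.5166, 0.2377]] ctr [0.48698835 0.26795441] [np.float64(0.05952767660019719), np.float64(0.05968786219823685), np.float64(0.058627622545913666), np.float64(0.05970645009231275)]
pixel samp [132  62  26] [53 26 14]
627 ((486.1301574707031, 267.3834228515625), (26.9792537689209, 17.67496681213379), 12.667197227478027) 302 331 205 237
long axis heading 12.667195
pca -167.47176614226268
```

```bash
python3 -m inch '0 -8 0 0 0 0 0; 0 -8 0 0 0 0 0; 0 -8 0 0 0 0 0; 0 -8.3 0 0 0 0 0; 0 0 0 0 30 0 0; 0 0 0 0 30 0 0; 0 0 0 0 0 0 0; 0 0 0 0 0 0 0'; python3 - <<'E'
from h import *
plan((0.487,0.2678,.116),102.6)
E
```

```text
clock: 5.92
eef_pos: [0.4857, 0.2689, 0.2716]
tool_rot: [0.442, 0.553, -0.552, -0.441]
ft_force: [-0.1, -0.6, 0.2]
grip_width: 0.0852
tcp [0.4857 0.2689 0.2716] xhead 102.7 tilt 0.09 t 5.925 j [0.51 0.34 0.24 1.47 0.   0.28] w 0.0852
rot [0.1 0.1 0. ] | shift in NEW axes [ -1.4 155.6  -1. ]
rot [ 0.000e+00 -1.799e+02 -1.000e-01] | shift in NEW axes [  1.4 155.6   1. ]
shift now axes [ -1.4 155.6  -0.8]
```

```bash
cat >> h.py <<'E'
def blue(c,z=.175,x0=200,x1=440):
    b=c['color'].astype(int); m=(b[...,0]>95)&(b[...,0]>b[...,2]+60)&(np.arange(640)[None]>x0)&(np.arange(640)[None]<x1)
    m=cv2.morphologyEx(m.astype(np.uint8),cv2.MORPH_OPEN,np.ones((3,3)))
    ys,xs=np.nonzero(m);P=np.array([atz(c,(x,y),z)[:2] for x,y in zip(xs,ys)])
    r=cv2.minAreaRect((P*1000).astype(np.float32)); bx=cv2.boxPoints(r); e=bx[1]-bx[0]; f=bx[2]-bx[1]; L=e if np.linalg.norm(e)>np.linalg.norm(f) else f
    w,v=np.linalg.eigh(np.cov(P.T))
    print('blue',m.sum(),np.round(r[0],1),np.round(r[1],1),'heading %.1f pca %.1f'%(np.degrees(np.arctan2(L[1],L[0])),np.degrees(np.arctan2(v[1,1],v[0,1]))))
E
python3 - <<'E'
from h import *
c=save('w3','wrist'); blue(c)
E
```

```text
blue 899 [486.3 267. ] [26.4 17.1] heading 13.2 pca -168.7
```

View pics/w3.png

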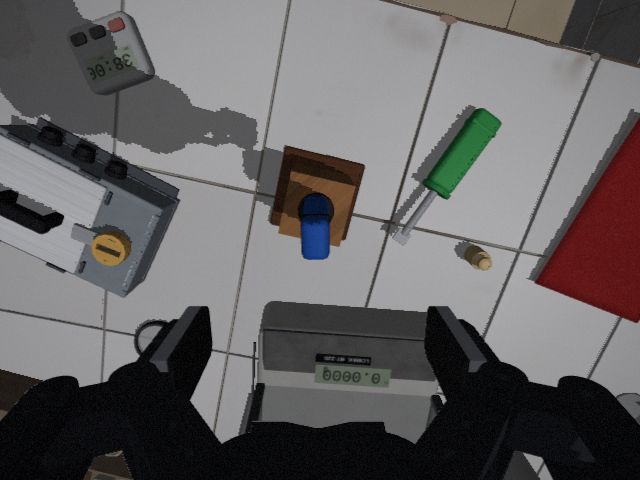

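The wrist picture shows the blue handle at (315,232), aligned with the jaws. The green driver lies clear at (450,170). I'm descending to grasp.

```bash
python3 -m inch '0 0 0 -1.4 35 -1 0; 0 0 0 0 40 0 0; 0 0 0 0 40 0 0; 0 0 0 0 30 0 0; 0 0 0 0 10 0 0; 0 0 0 0 0 0 0; 0 0 0 0 0 0 0.5; 0 0 0 0 0 0 1; 0 0 0 0 0 0 1; 0 0 0 0 0 0 1; 0 0 0 0 0 0 1; 0 0 0 0 0 0 1'; python3 - <<'E'
from h import *
plan((0.487,0.2678,.116),102.6)
print(cur()[2]['ft_force'])
save('w4','wrist');save('s4','scene')
E
```

```text
clock: 7.48
eef_pos: [0.4871, 0.2674, 0.1159]
tool_rot: [0.442, 0.552, -0.552, -0.442]
ft_force: [0.1, -0.4, 4.6]
grip_width: 0.0194
tcp [0.4871 0.2674 0.1159] xhead 102.7 tilt 0.07 t 7.475 j [ 0.5   0.42 -0.05  1.1  -0.    0.28] w 0.0194
rot [0.1 0.1 0. ] | shift in NEW axes [ 0.4 -0.1  0. ]
rot [ 0.000e+00 -1.799e+02 -1.000e-01] | shift in NEW axes [-0.4 -0.1 -0. ]
shift now axes [ 0.4 -0.1  0. ]
[ 0.06014559 -0.44723545  4.64578343]
```

View pics/w4.png

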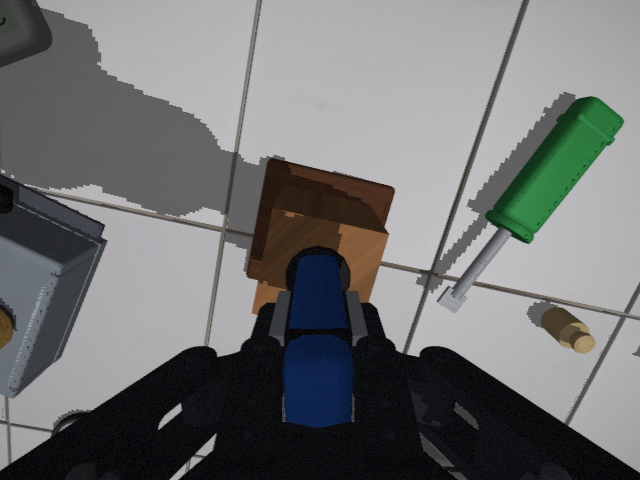

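View pics/s4.png

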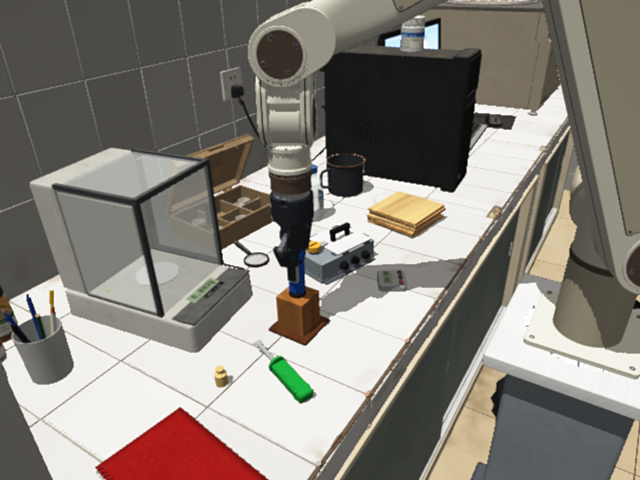

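```bash
python3 -m inch '0 0 0 0 -10 0 1; 0 0 0 0 -30 0 1; 0 0 0 0 -40 0 1; 0 0 0 0 -40 0 1; 0 10 0 0 -20 0 1; 0 10 0 0 0 0 1; 0 10 0 0 0 0 1; 0 10 0 0 0 0 1; 0 10 0 0 0 0 1; 0 10 0 0 0 0 1; 0 0 0 0 0 0 1; 0 0 0 0 0 0 1'; python3 - <<'E'
from h import *
plan((0.56,0.02,.26),-10)
c=save('w5','wrist')
for n in ['slot','cover','box']: 
    for x in bot.spot_point(n,'wrist'): print(n,x['point'],x['conf'],[atz(c,x['point'],z)[:2] for z in (.062,.05,0)])
E
```

```text
clock: 9.07
eef_pos: [0.4866, 0.2673, 0.2551]
tool_rot: [0.658, 0.258, -0.258, -0.658]
ft_force: [0.4, 0.2, -1.2]
grip_width: 0.0196
tcp [0.4866 0.2673 0.2551] xhead 42.8 tilt 0.04 t 9.075 j [0.5  0.34 0.21 1.44 0.   1.33] w 0.0196
rot [ 0.  52.8 -0. ] | shift in NEW axes [ 115.3   -4.9 -230.8]
rot [  -0.  -127.2   -0. ] | shift in NEW axes [-115.3   -4.9  230.8]
shift now axes [-114.1   -4.9 -231.3]
```

View pics/w5.png

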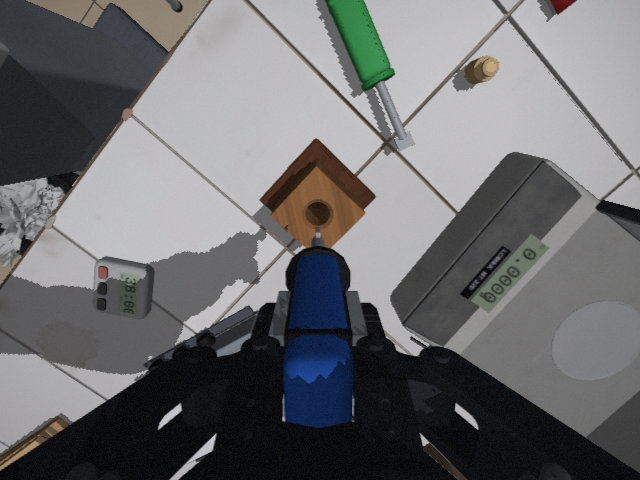

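The driver is out of the stand with its blade at (318,238) and the hole at (318,212). Next I turn and move over to the box.

```bash
python3 -m inch '0 10.6 0 0 0 0 1; 0 10.6 0 0 0 0 1; 0 10.6 0 0 0 0 1; 0 10.5 0 0 0 0 1; 0 10.5 0 0 0 0 1; 0 0 0 23 0 -46 1; 0 0 0 23 0 -46 1; 0 0 0 23 0 -46 1; 0 0 0 23 0 -46 1; 0 0 0 23 0 -46 1; 0 0 0 0 0 0 1; 0 0 0 0 0 0 1'; python3 - <<'E'
from h import *
plan((0.56,0.02,.26),-10)
c=save('w6','wrist');save('t6','top')
for n in ['slot','cover','box','screwdriver']: 
    for x in bot.spot_point(n,'wrist'): print(n,x['point'],x['conf'],[atz(c,x['point'],z)[:2] for z in (.062,.05,0)])
E
```

```text
clock: 10.78
eef_pos: [0.5593, 0.0207, 0.2552]
tool_rot: [-0.704, 0.063, -0.062, 0.705]
ft_force: [-0.4, -0.4, -0.9]
grip_width: 0.0193
tcp [0.5593 0.0207 0.2552] xhead -10.2 tilt 0.04 t 10.775 j [0.04 0.35 0.22 1.44 0.   1.78] w 0.0193
rot [-0.  -0.2 -0. ] | shift in NEW axes [ 0.8 -4.8 -0.5]
rot [ 1.000e-01  1.798e+02 -0.000e+00] | shift in NEW axes [-0.8 -4.8  0.5]
shift now axes [ 0.8 -4.8 -0.5]
slot [323.1, 150.2] 0.69 [array([0.57404908, 0.07279369]), array([0.57406973, 0.07196961]), array([0.57415575, 0.06853596])]
cover [312.1, 235.1] 0.77 [array([ 0.55026405, -0.00297999]), array([ 0.5494349 , -0.00651131]), array([ 0.54598012, -0.02122514])]
box [318.4, 197.5] 0.62 [array([0.5625067 , 0.03165653]), array([0.56211496, 0.0293627 ]), array([0.5604827 , 0.01980509])]
screwdriver [317.3, 237.0] 0.84 [array([ 0.5548077 , -0.00571139]), array([ 0.55414089, -0.0093403 ]), array([ 0.5513625 , -0.02446075])]
screwdriver [323.5, 150.1] 0.42 [array([0.57441366, 0.07281667]), array([0.57444733, 0.07199341]), array([0.57458762, 0.06856318])]
```

View pics/w6.png

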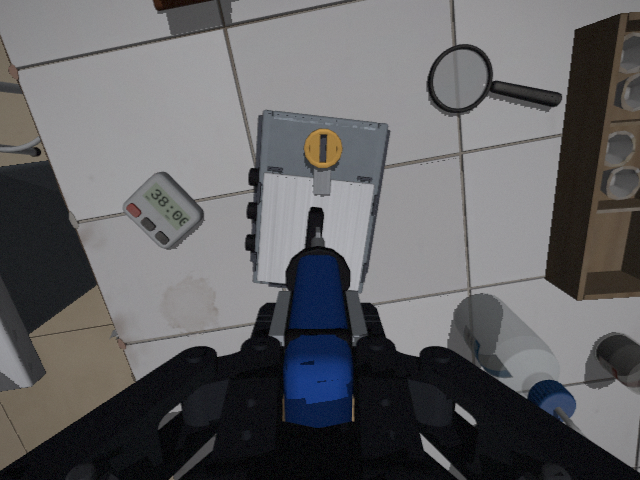

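```bash
python3 - <<'E'
from h import *
t=cv2.imread('pics/w6.png')
cv2.imwrite('pics/crD.png',cv2.resize(t[100:220,245:405],(800,600),interpolation=2))
E
```

```text
(no output)
```

View pics/crD.png

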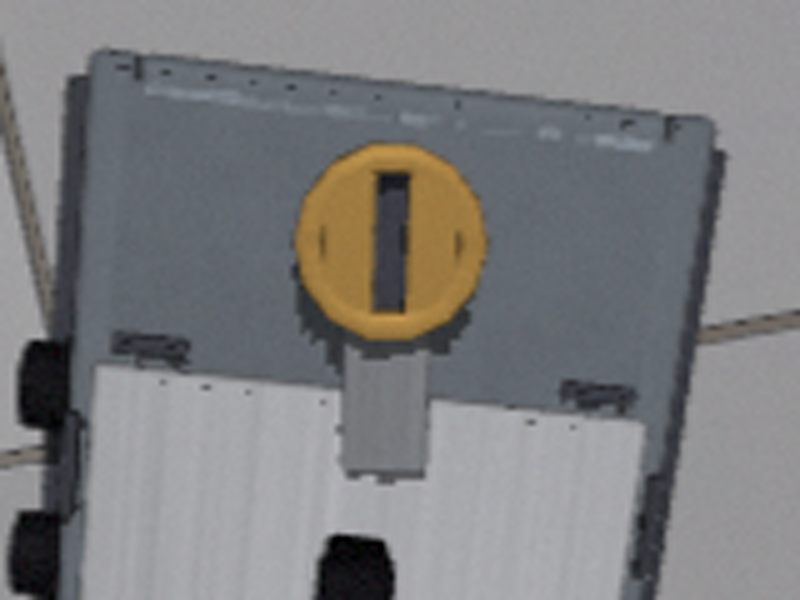

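```bash
python3 - <<'E'
from h import *
c=bot.camera('wrist')
f=lambda x,y,z: atz(c,(245+x/5,100+y/5),z)[:2]
def hd(a,b): d=b-a; return np.degrees(np.arctan2(d[1],d[0])),np.linalg.norm(d)
print('head',f(391.5,241,.07))
a,b=f(389,312,.07),f(391.5,172,.07); print('slot',(a+b)/2,hd(a,b))
a,b=f(343,474,.062),f(346,350,.062);print('clip L',hd(a,b)); a,b=f(424,474,.062),f(428,350,.062);print('clip R',hd(a,b))
a,b=f(90,52,.05),f(715,118,.05); print('box back edge',a,b,(a+b)/2,hd(a,b))
a,b=f(95,367,.055),f(645,422,.055); print('cover edge',(a+b)/2,hd(a,b))
E
```

```text
head [0.57447133 0.07598413]
slot [0.57420507 0.07572669] (np.float64(79.22954310209806), np.float64(0.0236039422837433))
clip L (np.float64(78.46739993720252), np.float64(0.02262594545628222))
clip R (np.float64(78.76693463164277), np.float64(0.022623310024705592))
box back edge [0.52708488 0.116348  ] [0.63563586 0.08586669] [0.58136037 0.10110735] (np.float64(-15.684840522549429), np.float64(0.11274938906885147))
cover edge [0.56614509 0.04832267] (np.float64(-15.660007244256818), np.float64(0.10265670423627167))
```

```bash
python3 - <<'E'
from h import *
p,r,o=cur(); c=bot.camera('wrist')
for z in (.102,.103,.104): print(proj(c,p+[0,0,-z]))
for n in ['screwdriver']: 
    for x in bot.spot_point(n,'wrist'): print(x['point'],x['conf'],atz(c,x['point'],p[2]-.103)-p)
t=c['color']; cv2.imwrite('pics/crE.png',cv2.resize(t[200:280,270:370],(750,600),interpolation=2))
plan((.5743,.0757,.255),-11)
E
```

```text
[316.71016609 238.65074815]
[316.71366379 238.22330366]
[316.71713566 237.7990169 ]
[316.2, 236.6] 0.85 [-0.0001463   0.00122992 -0.103     ]
tcp [0.5594 0.0213 0.2554] xhead -10.1 tilt 0.00 t 11.225 j [ 0.04  0.35  0.22  1.44 -0.    1.78] w 0.0194
rot [-0.   0.9  0. ] | shift in NEW axes [ 4.3  0.4 56.3]
rot [   0.  -179.1    0. ] | shift in NEW axes [ -4.3   0.4 -56.3]
shift now axes [ 5.2  0.4 56.2]
```

View pics/crE.png

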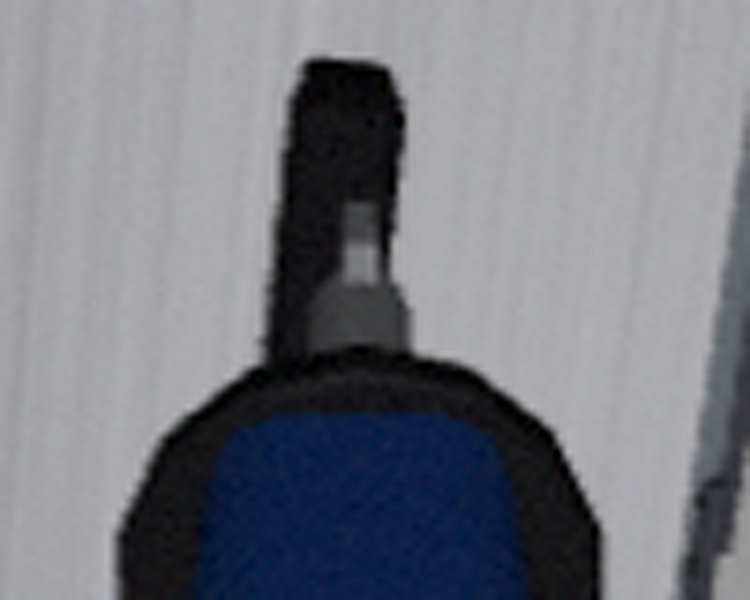

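```bash
python3 - <<'E'
from h import *
p,r,o=cur(); c=bot.camera('wrist')
z=p[2]-.103
q=atz(c,(270+361/7.5,200+203/7.5),z); print('near blade end offset in tool mm', np.round(r.inv().apply(q-p)*1000,1))
# top of blade step at (361,283)? blade/shaft junction z+14mm
E
```

```text
near blade end offset in tool mm [  1.  103.    8.1]
```

```bash
python3 -m inch '0 0.9 0 0 0 0 1; 0 0 0 2 0 28 1; 0 0 0 2.3 0 28 1; 0 0 0 0 25 0 1; 0 0 0 0 25 0 1; 0 0 0 0 18 0 1; 0 0 0 0 0 0 1; 0 0 0 0 0 0 1'; python3 - <<'E'
from h import *
plan((.5733,.0759,.178),-11)
c=save('w7','wrist')
t=c['color']; cv2.imwrite('pics/crF.png',cv2.resize(t[170:290,240:400],(800,600),interpolation=2))
E
```

```text
clock: 12.28
eef_pos: [0.5749, 0.0748, 0.1881]
tool_rot: [-0.704, 0.068, -0.069, 0.704]
ft_force: [-0.3, 0.5, -1.2]
grip_width: 0.0192
tcp [0.5749 0.0748 0.1881] xhead -11.1 tilt 0.07 t 12.275 j [ 0.13  0.42  0.14  1.3  -0.    1.89] w 0.0192
rot [-0.  -0.1  0.1] | shift in NEW axes [-1.8 10.1  0.8]
rot [-1.000e-01  1.799e+02 -0.000e+00] | shift in NEW axes [ 1.8 10.1 -0.8]
shift now axes [-1.8 10.1  0.8]
```

View pics/crF.png

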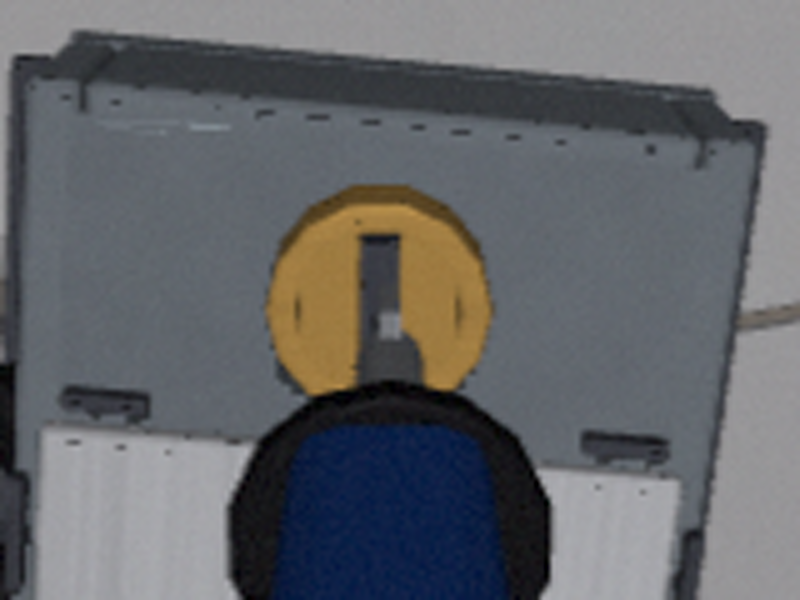

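```bash
python3 -m inch '0 0 0 -1.7 0 0.8 1; 0 0 0 0 4 0 1; 0 0 0 0 3 0 1; 0 0 0 0 0 0 1; 0 0 0 0 0 0 1'; python3 - <<'E'
from h import *
plan((.5733,.0759,.178),-11)
c=save('w8','wrist')
t=c['color']; cv2.imwrite('pics/crG.png',cv2.resize(t[170:290,240:400],(800,600),interpolation=2))
E
```

```text
clock: 12.95
eef_pos: [0.5729, 0.0759, 0.1802]
tool_rot: [0.704, -0.068, 0.068, -0.704]
ft_force: [0.0, 0.6, -1.1]
grip_width: 0.0195
tcp [0.5729 0.0759 0.1802] xhead -11.0 tilt 0.01 t 12.95 j [ 0.13  0.42  0.13  1.28 -0.    1.9 ] w 0.0195
rot [ 0. -0. -0.] | shift in NEW axes [0.4 2.2 0.1]
rot [  0. 180.   0.] | shift in NEW axes [-0.4  2.2 -0.1]
shift now axes [0.4 2.2 0.1]
```

View pics/crG.png

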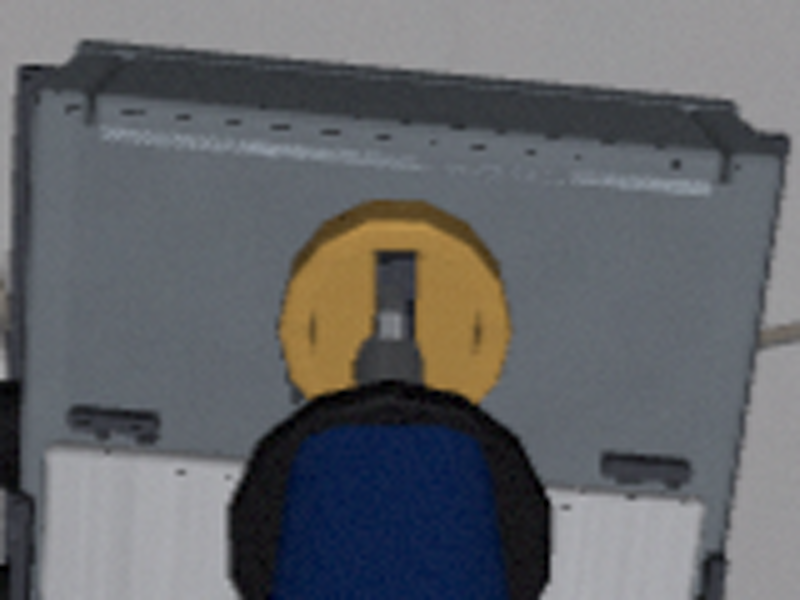

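```bash
python3 -m inch '0 0 0 0.4 3 0 1; 0 0 0 0 3 0 1; 0 0 0 0 2 0 1; 0 0 0 0 2 0 1; 0 0 0 0 0 0 1; 0 0 0 0 0 0 1'; python3 -m inch '0 0 0 0 1.5 0 1; 0 0 0 0 1.5 0 1; 0 0 0 0 0 0 1; 0 0 0 0 0 0 1'
```

```text
clock: 13.75
eef_pos: [0.5734, 0.0758, 0.1704]
tool_rot: [-0.704, 0.068, -0.068, 0.704]
ft_force: [-0.2, 0.3, -1.0]
grip_width: 0.0194
clock: 14.25
eef_pos: [0.5733, 0.0758, 0.1673]
tool_rot: [0.704, -0.068, 0.068, -0.704]
ft_force: [-0.9, 0.4, -2.1]
grip_width: 0.0194
```

```bash
python3 -m inch '0 0 0 0 1 0 1; 0 0 0 0 0.7 0 1; 0 0 0 0 0 0 1; 0 0 0 0 0 0 1'; python3 - <<'E'
from h import *
plan((.5733,.0759,.1655),-11); print(cur()[2]['ft_force'],cur()[2]['ft_torque'])
c=save('w9','wrist')
t=c['color']; cv2.imwrite('pics/crH.png',cv2.resize(t[170:290,240:400],(800,600),interpolation=2))
E
```

```text
clock: 14.75
eef_pos: [0.5733, 0.0758, 0.1656]
tool_rot: [0.704, -0.068, 0.068, -0.704]
ft_force: [0.3, -0.3, -2.1]
grip_width: 0.0192
tcp [0.5733 0.0758 0.1656] xhead -11.0 tilt 0.00 t 14.75 j [ 0.13  0.43  0.1   1.24 -0.    1.9 ] w 0.0192
rot [ 0. -0.  0.] | shift in NEW axes [-0.   0.1  0.1]
rot [ -0. 180.   0.] | shift in NEW axes [ 0.   0.1 -0.1]
shift now axes [-0.   0.1  0.1]
[ 0.34676313 -0.31280612 -2.12502989] [ 0.04356168  0.05376965 -0.00838416]
```

View pics/crH.png

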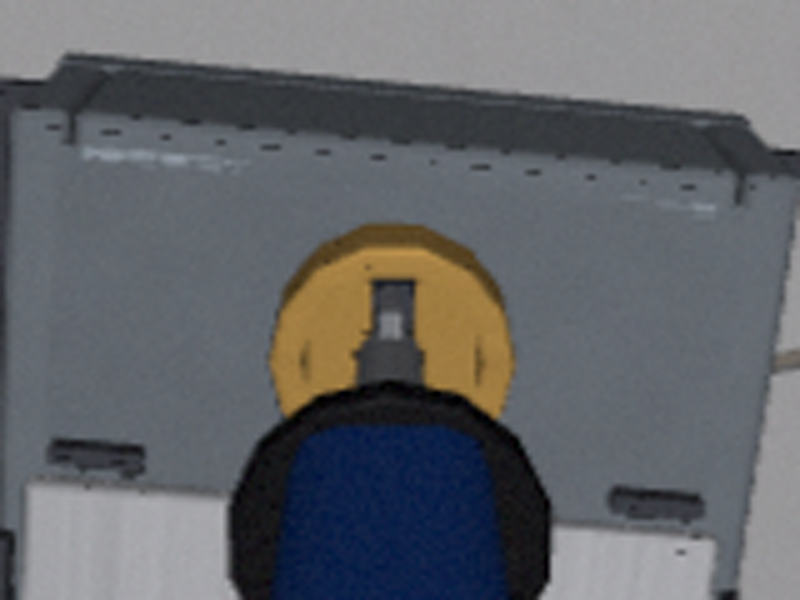

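Blade is visibly inside the slot (crop 390,320), with the tip about 7.5 mm below the head top and no vertical force. I'm turning it anticlockwise now.

```bash
python3 -m inch '0 -5 0 0 0 0 1; 0 -5 0 0 0 0 1; 0 -5 0 0 0 0 1; 0 -5 0 0 0 0 1; 0 -5 0 0 0 0 1; 0 0 0 0 0 0 1'; python3 - <<'E'
from h import *
plan((.5733,.0758,.1655),69); print(cur()[2]['ft_force'],cur()[2]['ft_torque'])
c=save('w10','wrist')
t=c['color']; cv2.imwrite('pics/crI.png',cv2.resize(t[170:290,240:400],(800,600),interpolation=2))
E
```

```text
clock: 15.55
eef_pos: [0.5737, 0.0759, 0.1657]
tool_rot: [-0.702, -0.086, 0.085, 0.702]
ft_force: [1.0, 0.8, -2.3]
grip_width: 0.0193
tcp [0.5737 0.0759 0.1657] xhead 13.9 tilt 0.05 t 15.55 j [0.13 0.43 0.1  1.24 0.   1.46] w 0.0193
rot [  0.  -55.1   0. ] | shift in NEW axes [-0.2  0.2  0.3]
rot [-1.000e-01  1.249e+02  0.000e+00] | shift in NEW axes [ 0.2  0.2 -0.3]
shift now axes [-0.4  0.2 -0. ]
[ 1.02699174  0.83017747 -2.2512439 ] [ 0.12657886 -0.32817778 -0.06116744]
```

View pics/crI.png

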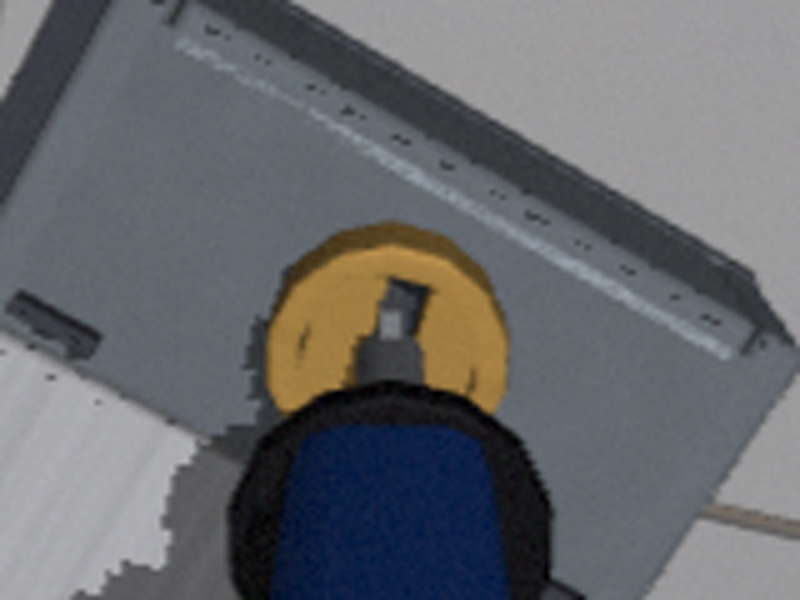

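The screw follows, lagging the blade by the free play. I'll continue.

```bash
python3 -m inch '0 -5 0 0 0 0 1; 0 -5 0 0 0 0 1; 0 -5 0 0 0 0 1; 0 -5 0 0 0 0 1; 0 -5 0 0 0 0 1; 0 -5 0 0 0 0 1; 0 -5 0 0 0 0 1; 0 -5 0 0 0 0 1; 0 -5 0 0 0 0 1; 0 -5 0 0 0 0 1; 0 -5 0 0 0 0 1; 0 0 0 0 0 0 1'; python3 - <<'E'
from h import *
plan((.5733,.0758,.1655),69); print(cur()[2]['ft_force'],cur()[2]['ft_torque'])
c=save('w11','wrist'); save('t11','top'); 
t=c['color']; u=cv2.imread('pics/t11.png'); cv2.imwrite('pics/crJ.png',np.hstack([cv2.resize(t[170:290,240:400],(400,300),interpolation=2),cv2.resize(u[200:290,300:420],(400,300),interpolation=2)]))
E
```

```text
clock: 17.1
eef_pos: [0.5732, 0.076, 0.1657]
tool_rot: [-0.583, -0.4, 0.4, 0.583]
ft_force: [-0.3, 0.9, -1.3]
grip_width: 0.0193
tcp [0.5732 0.076  0.1657] xhead 68.8 tilt 0.03 t 17.1 j [0.13 0.43 0.1  1.24 0.   0.5 ] w 0.0193
rot [-0.  -0.2  0. ] | shift in NEW axes [-0.2  0.2 -0.2]
rot [ -0.  179.8  -0. ] | shift in NEW axes [0.2 0.2 0.2]
shift now axes [-0.2  0.2 -0.2]
[-0.32446623  0.93120059 -1.29186818] [ 0.15147465 -0.0423984  -0.09979476]
```

View pics/crJ.png

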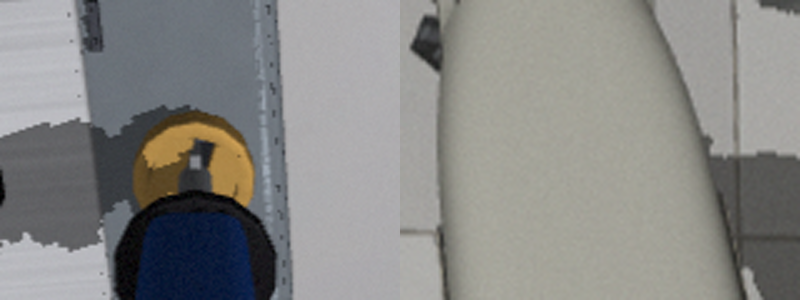

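```bash
python3 -m inch '0 -4 0 0 0 0 1; 0 -3 0 0 0 0 1; 0 0 0 0 0 0 1; 0 0 0 0 0 0 1'; python3 -m inch '0 3 0 0 0 0 1; 0 3 0 0 0 0 1; 0 2 0 0 0 0 1; 0 0 0 0 -6 0 1; 0 0 0 0 -10 0 1; 0 0 0 0 -30 0 1; 0 0 0 0 -30 0 1; 0 0 0 0 0 0 1; 0 0 0 0 0 0 1'; python3 - <<'E'
from h import *
plan((.5733,.0758,.28),102.6)
c=save('w12','wrist')
E
```

```text
clock: 17.7
eef_pos: [0.5732, 0.0759, 0.1657]
tool_rot: [-0.558, -0.435, 0.435, 0.558]
ft_force: [-0.5, 1.4, -1.9]
grip_width: 0.0197
clock: 18.82
eef_pos: [0.573, 0.0757, 0.2412]
tool_rot: [-0.586, -0.395, 0.395, 0.586]
ft_force: [-0.6, 0.6, -0.8]
grip_width: 0.0191
tcp [0.573  0.0757 0.2412] xhead 68.0 tilt 0.03 t 18.825 j [ 0.13  0.4   0.25  1.42 -0.    0.52] w 0.0191
rot [ -0.  -34.6  -0. ] | shift in NEW axes [  0.  -38.8  -0.3]
rot [  0.  145.4  -0. ] | shift in NEW axes [ -0.  -38.8   0.3]
shift now axes [  0.2 -38.8  -0.2]
```

View pics/w12.png

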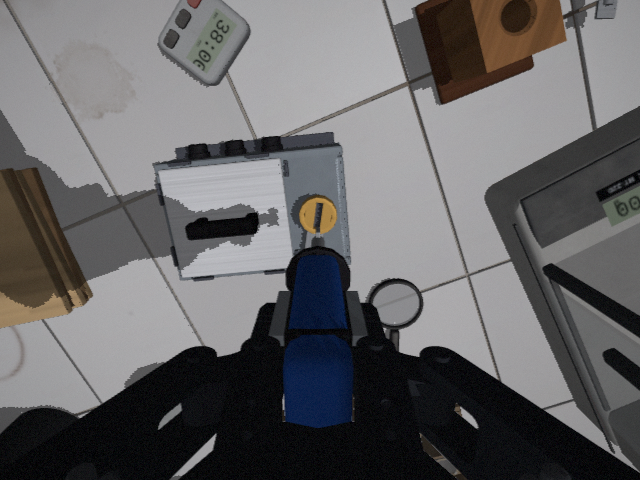

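```bash
python3 - <<'E'
from h import *
t=cv2.imread('pics/w12.png'); cv2.imwrite('pics/crK.png',cv2.resize(t[170:290,240:400],(800,600),interpolation=2))
E
```

```text
(no output)
```

View pics/crK.png

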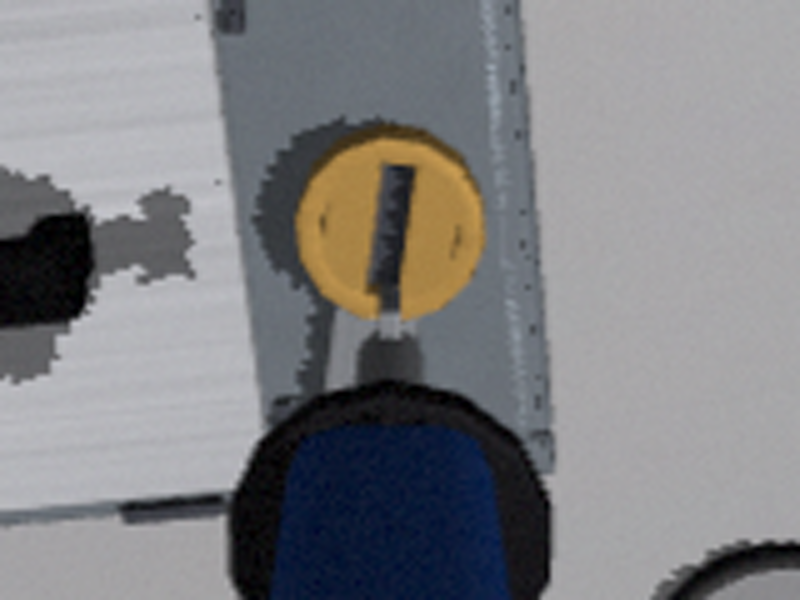

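The clip lies off the cover along the box's x: slot at crop (392,225), about 14° from the box x-axis, so roughly 1.33 rad. Returning the driver.

```bash
python3 -m inch '0 -8.6 0 0 0 0 1; 0 -8.7 0 0 0 0 1; 0 -8.7 0 0 0 0 1; 0 -8.6 0 0 0 0 1; 0 0 0 41.2 0 8.4 1; 0 0 0 41.2 0 8.4 1; 0 0 0 41.2 0 8.4 1; 0 0 0 41.2 0 8.4 1; 0 0 0 41 0 8.4 1; 0 0 0 0 0 0 1; 0 0 0 0 0 0 1'; python3 - <<'E'
from h import *
plan((.4871,.2674,.116),102.6)
c=save('w13','wrist'); t=c['color']; cv2.imwrite('pics/crL.png',cv2.resize(t[140:290,220:420],(800,600),interpolation=2))
E
```

```text
clock: 20.25
eef_pos: [0.4871, 0.2671, 0.2405]
tool_rot: [-0.442, -0.551, 0.553, 0.442]
ft_force: [-0.1, -0.5, -1.0]
grip_width: 0.0197
tcp [0.4871 0.2671 0.2405] xhead 102.6 tilt 0.13 t 20.25 j [ 0.5   0.35  0.18  1.4  -0.    0.28] w 0.0197
rot [-0.1 -0.  -0.1] | shift in NEW axes [ 3.000e-01  1.245e+02 -1.000e-01]
rot [ 1.0e-01  1.8e+02 -2.0e-01] | shift in NEW axes [-3.000e-01  1.245e+02  1.000e-01]
shift now axes [  0.4 124.5  -0.3]
```

View pics/crL.png

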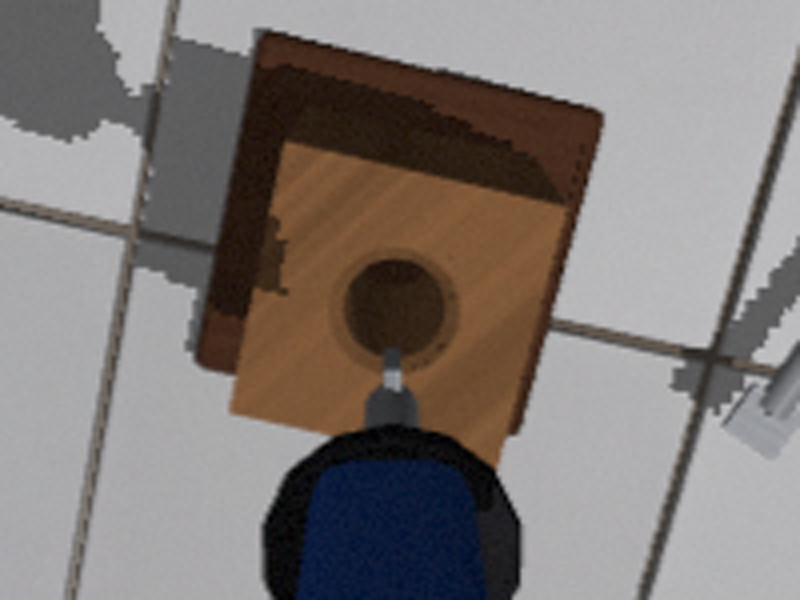

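Aligned over the hole (hole at crop 395,310, blade at 392). Lowering.

```bash
python3 -m inch '0 0 0 0.3 25 0 1; 0 0 0 0 25 0 1; 0 0 0 0 10 0 1; 0 0 0 0 10 0 1; 0 0 0 0 0 0 1; 0 0 0 0 0 0 1'; python3 -m inch '0 0 0 0 20 0 1; 0 0 0 0 20 0 1; 0 0 0 0 10 0 1; 0 0 0 0 0 0 1; 0 0 0 0 0 0 1'
```

```text
clock: 21.05
eef_pos: [0.488, 0.268, 0.1724]
tool_rot: [0.443, 0.552, -0.551, -0.442]
ft_force: [0.7, 0.2, -1.3]
grip_width: 0.0196
clock: 21.68
eef_pos: [0.4881, 0.2682, 0.1226]
tool_rot: [0.443, 0.552, -0.551, -0.442]
ft_force: [0.2, 0.5, -2.1]
grip_width: 0.0195
```

```bash
python3 -m inch '0 0 0 0 3 0 1; 0 0 0 0 2 0 1; 0 0 0 0 1 0 1; 0 0 0 0 0 0 1; 0 0 0 0 0 0 1'
```

```text
clock: 22.3
eef_pos: [0.4875, 0.2678, 0.116]
tool_rot: [0.442, 0.552, -0.552, -0.442]
ft_force: [-1.1, -0.9, 2.7]
grip_width: 0.0194
```

Seated: the force changed sign at the original height. Releasing and rising.

```bash
python3 -m inch '0 0 0 0 0 0 0; 0 0 0 0 0 0 0; 0 0 0 0 0 0 0; 0 0 0 0 0 0 0; 0 0 0 0 0 0 0; 0 0 0 0 -10 0 0; 0 0 0 0 -30 0 0; 0 0 0 0 -40 0 0; 0 0 0 0 -50 0 0; 0 0 0 0 -25 0 0; 0 0 0 0 0 0 0; 0 0 0 0 0 0 0'; python3 - <<'E'
from h import *
plan((.54,0.03,.28),75)
c=save('w14','wrist'); blue(c); save('s14','scene')
for n in ['cover','slot','pile_top','box']:
    for cam in ['wrist','scene']: print(n,cam,[(x['point'],x['conf']) for x in bot.spot_point(n,cam)])
E
```

```text
clock: 23.8
eef_pos: [0.4871, 0.2676, 0.2699]
tool_rot: [-0.442, -0.551, 0.552, 0.442]
ft_force: [0.4, -0.2, 0.3]
grip_width: 0.0853
tcp [0.4871 0.2676 0.2699] xhead 102.6 tilt 0.07 t 23.8 j [0.5  0.34 0.24 1.47 0.   0.28] w 0.0853
rot [-0.1 27.6 -0. ] | shift in NEW axes [-215.8  -10.1 -112.6]
rot [-0.000e+00 -1.524e+02  1.000e-01] | shift in NEW axes [215.8 -10.1 112.6]
shift now axes [-243.5  -10.     0. ]
blue 896 [486.5 267.4] [26.3 17. ] heading 13.2 pca -171.7
cover wrist [([39.5, 206.7], 0.73)]
cover scene [([338.7, 239.7], 0.82)]
slot wrist [([112.7, 250.7], 0.79)]
slot scene [([312.5, 249.1], 0.49)]
pile_top wrist []
pile_top scene [([404.5, 209.2], 0.76)]
box wrist [([94.3, 206.2], 0.59)]
box scene [([335.5, 262.1], 0.86)]
```

View pics/w14.png

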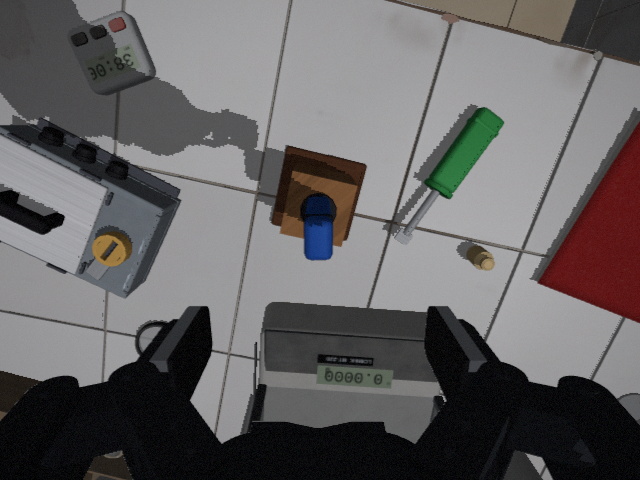

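View pics/s14.png

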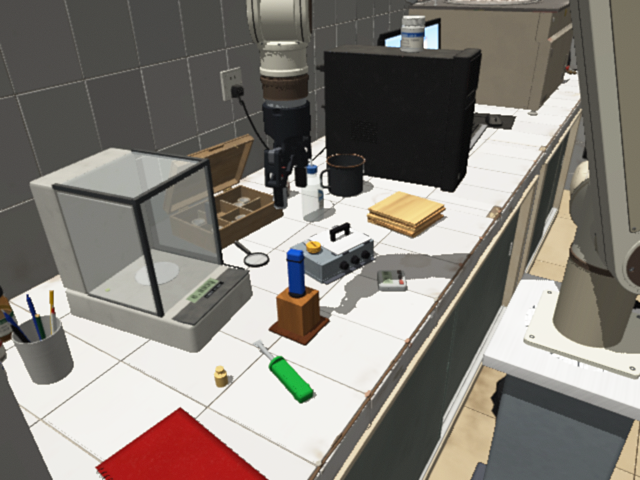

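Driver stands back in the stand at the same spot (485,268 mm, upright), and the clip points away from the cover. Going to the cover handle.

```bash
python3 -m inch '0 -10.3 0 0 0 0 0; 0 -10.3 0 0 0 0 0; 0 -10.3 0 0 0 0 0; 0 -10.3 0 0 0 0 0; 0 -10.3 0 0 0 0 0; 0 -10.2 0 0 0 0 0; 0 0 0 -27.2 0 48.8 0; 0 0 0 -27.2 0 48.8 0; 0 0 0 -27.2 0 48.8 0; 0 0 0 -27.2 0 48.8 0; 0 0 0 -27.2 0 48.8 0; 0 0 0 0 20 0 0'; python3 -m inch '0 0 0 0 20 0 0; 0 0 0 0 0 0 0; 0 0 0 0 0 0 0'; python3 - <<'E'
from h import *
plan((.5518,-0.0042,.062),164.3)
c=save('w15','wrist')
for n in ['cover','slot','pile_top']: print(n,[(x['point'],x['conf'],atz(c,x['point'],.05)[:2]) for x in bot.spot_point(n,'wrist')])
E
```

```text
clock: 25.8
eef_pos: [0.554, -0.008, 0.2518]
tool_rot: [-0.101, -0.7, 0.7, 0.098]
ft_force: [1.2, 1.6, -0.6]
grip_width: 0.0856
clock: 26.18
eef_pos: [0.5525, -0.0037, 0.2314]
tool_rot: [0.097, 0.701, -0.7, -0.096]
ft_force: [0.8, 0.6, 0.1]
grip_width: 0.0859
tcp [ 0.5525 -0.0037  0.2314] xhead 164.3 tilt 0.05 t 26.175 j [-0.01  0.34  0.15  1.37  0.   -1.3 ] w 0.0859
rot [ 0.  -0.  -0.1] | shift in NEW axes [  0.6 169.4   0.6]
rot [1.0e-01 1.8e+02 0.0e+00] | shift in NEW axes [ -0.6 169.4  -0.6]
shift now axes [  0.7 169.4   0.7]
cover [([318.8, 211.6], 0.85, array([ 0.552072 , -0.0048203]))]
slot [([319.4, 305.6], 0.96, array([0.57685777, 0.08605373]))]
pile_top []
```

View pics/w15.png

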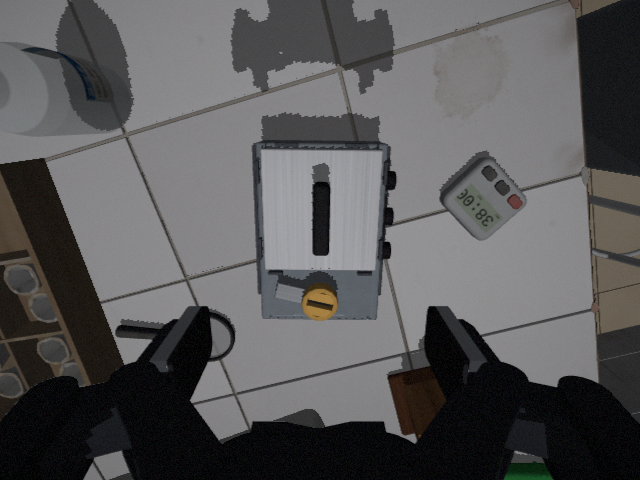

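```bash
python3 - <<'E'
from h import *
c=bot.camera('wrist'); p,r,o=cur()
for z,pt in ((.086,(321.5,217.5)),):
    q=atz(c,pt,z); print(q, 'tool off',r.inv().apply(q-p)*1000)
E
```

```text
[ 0.54938766 -0.00755696  0.086     ] tool off [  2.22665166 145.42807255   4.68596179]
```

Handle at (321,218) is aligned with the jaws and the clip is clear of the cover's edge. Descending onto the handle.

```bash
python3 -m inch '0 0 0 1.2 30 2 0; 0 0 0 0 45 0 0; 0 0 0 0 45 0 0; 0 0 0 0 30 0 0; 0 0 0 0 12 0 0; 0 0 0 0 6 0 0; 0 0 0 0 0 0 0; 0 0 0 0 0 0 0'; python3 -m inch '0 0 0 0 0 0 0.6; 0 0 0 0 0 0 1; 0 0 0 0 0 0 1; 0 0 0 0 0 0 1; 0 0 0 0 0 0 1; 0 0 0 0 0 0 1; 0 0 0 0 0 0 1'; python3 - <<'E'
from h import *
plan((.5518,-0.0042,.062),164.3)
c=save('w16','wrist')
E
```

```text
clock: 27.42
eef_pos: [0.5516, -0.0055, 0.0639]
tool_rot: [0.098, 0.701, -0.7, -0.096]
ft_force: [0.2, -0.2, 0.4]
grip_width: 0.0851
clock: 28.3
eef_pos: [0.5507, -0.0055, 0.0628]
tool_rot: [0.097, 0.7, -0.7, -0.097]
ft_force: [-0.4, -0.2, 3.0]
grip_width: 0.0133
tcp [ 0.5507 -0.0055  0.0628] xhead 164.3 tilt 0.03 t 28.3 j [-0.01  0.47 -0.13  0.97 -0.   -1.31] w 0.0133
rot [ 0. -0. -0.] | shift in NEW axes [-0.7  0.8 -1.6]
rot [  0. 180.   0.] | shift in NEW axes [0.7 0.8 1.6]
shift now axes [-0.7  0.8 -1.6]
```

View pics/w16.png

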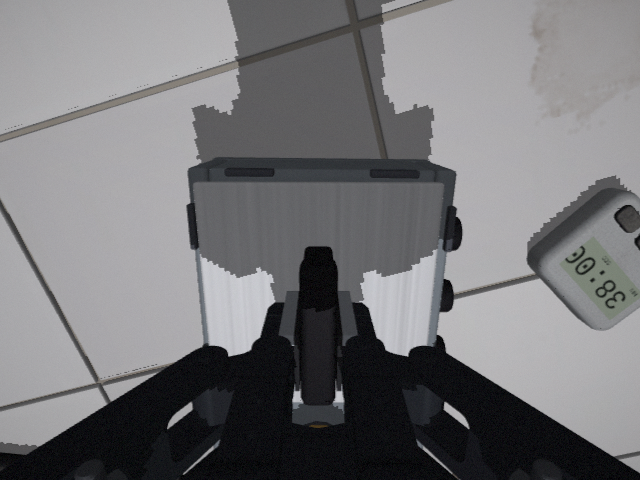

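```bash
python3 -m inch '0 0 0 0 -5 0 1; 0 0 0 0 -10 0 1; 0 0 0 0 -25 0 1; 0 0 0 0 -40 0 1; 0 0 0 0 -40 0 1; 0 0 0 0 -30 0 1; 0 0 0 0 0 0 1; 0 0 0 0 0 0 1'; python3 - <<'E'
from h import *
plan((.495,-0.275,.21),164.3)
c=save('w17','wrist');t=save('t17','top'); s=bot.camera('scene')
print('top',[(x['point'],x['conf']) for x in bot.spot_point('pile_top','top')],'scene',[(x['point'],x['conf']) for x in bot.spot_point('pile_top','scene')])
cv2.imwrite('pics/crM.png',np.hstack([cv2.resize(s['color'][150:290,300:460],(400,350),interpolation=2),cv2.resize(t['color'][200:340,380:540],(400,350),interpolation=2)]))
E
```

```text
clock: 29.35
eef_pos: [0.5498, -0.0055, 0.2117]
tool_rot: [-0.096, -0.7, 0.701, 0.097]
ft_force: [-1.1, -0.3, -1.9]
grip_width: 0.0131
tcp [ 0.5498 -0.0055  0.2117] xhead 164.3 tilt 0.09 t 29.35 j [-0.01  0.35  0.1   1.33 -0.   -1.31] w 0.0131
rot [-0.  -0.   0.1] | shift in NEW axes [-20.2   1.7 274.3]
rot [-1.0e-01  1.8e+02 -0.0e+00] | shift in NEW axes [  20.2    1.7 -274.3]
shift now axes [-20.4   1.8 274.3]
top [([462.1, 271.3], 0.57)] scene [([403.3, 205.5], 0.82)]
```

View pics/w17.png

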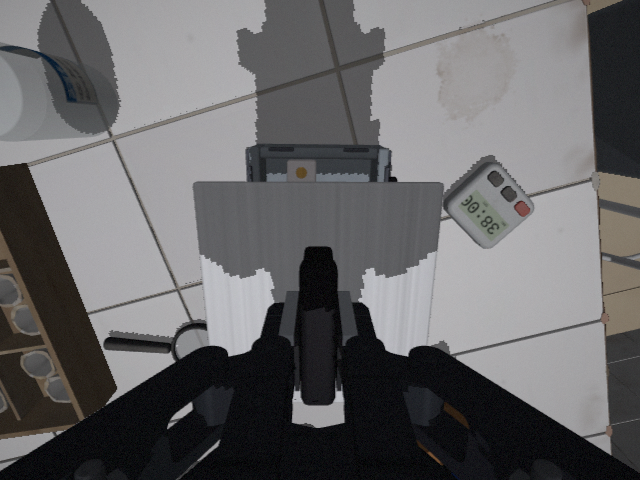

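View pics/crM.png

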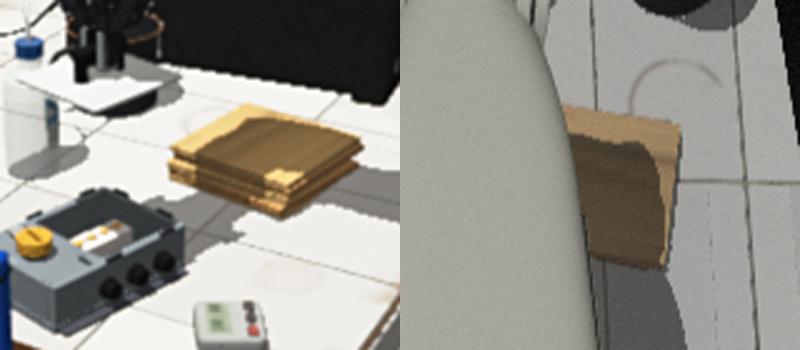

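```bash
python3 - <<'E'
from h import *
a=cv2.imread('pics/top1.png')[225:320,410:505]; b=cv2.imread('pics/s14.png')[180:245,355:455]
cv2.imwrite('pics/crN.png',np.hstack([cv2.resize(a,(400,400),interpolation=2),cv2.resize(b,(400,260),interpolation=2).repeat(1,0) if 0 else cv2.copyMakeBorder(cv2.resize(b,(400,260),interpolation=2),0,140,0,0,0)]))
E
```

```text
(no output)
```

View pics/crN.png

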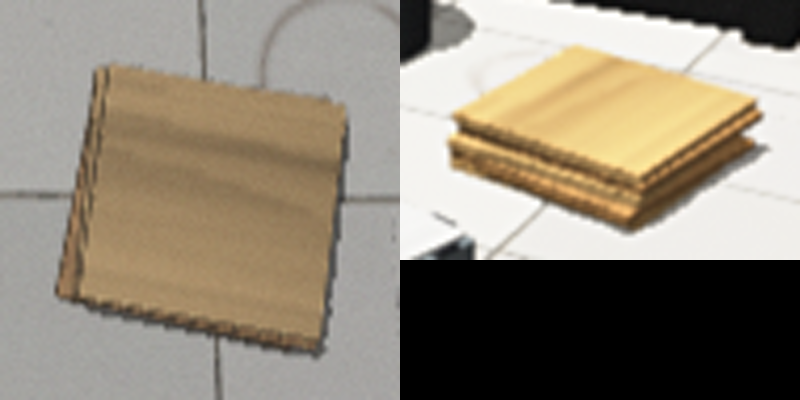

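```bash
python3 - <<'E'
from h import *
s=bot.camera('scene');t=bot.camera('top')
T=[(105,66),(347,102),(323,340),(85,297)]; S=[(453,116),(577,45),(757,103),(638,181)]
P=[]
for a,b in zip(T,S):
    pa=(410+a[0]/(400/95),225+a[1]/(400/95)); pb=(355+(b[0]-400)/4,180+b[1]/4)
    p=tri([(t,pa),(s,pb)]); P.append(p); print(np.round(p,4),np.round(proj(t,p)-pa,1),np.round(proj(s,p)-pb,1))
P=np.array(P); print('ctr',P.mean(0),[np.linalg.norm(P[i]-P[i-1]) for i in range(4)])
for z in (.03,.035,.04):
    for c,Q in ((t,[(410+a[0]/(400/95),225+a[1]/(400/95)) for a in T]),(s,[(355+(b[0]-400)/4,180+b[1]/4) for b in S])):
        q=np.array([atz(c,p,z) for p in Q]); print(z,q.mean(0)[:2],np.mean([np.linalg.norm(q[i]-q[i-1]) for i in range(4)]))
E
```

```text
[ 0.575  -0.2024  0.0399] [0.1 0.3] [-0.3 -0. ]
[ 0.5535 -0.3556  0.038 ] [0.3 0.6] [-0.6 -0. ]
[ 0.4058 -0.332   0.035 ] [-0.  -0.1] [0.1 0. ]
[ 0.4308 -0.1854  0.0346] [-0.2 -0.4] [0.4 0. ]
ctr [ 0.49126031 -0.26886871  0.03686737] [np.float64(0.14521000749767016), np.float64(0.15474599009380618), np.float64(0.1496083544460161), np.float64(0.14872600113141404)]
0.03 [ 0.49263053 -0.27091833] 0.15135213157954597
0.03 [ 0.49662559 -0.28236457] 0.15220008871677942
0.035 [ 0.49194695 -0.26933263] 0.1506925415359677
0.035 [ 0.49268094 -0.27258258] 0.15095241100476575
0.04 [ 0.49126336 -0.26774692] 0.15003295149238943
0.04 [ 0.4887363  -0.26280059] 0.14970473329275227
```

```bash
python3 -m inch '0 0 0 -1 0 17 1; 0 0 0 -1.8 0 33 1; 0 0 0 -1.8 0 33 1; 0 0 0 -1.8 0 34 1; 0 0 0 -1.8 0 34 1; 0 0 0 -1.8 0 34 1; 0 0 0 -1.8 0 34 1; 0 0 0 -1.8 0 34 1; 0 0 0 -1 0 18 1; 0 0 0 0 0 0 1; 0 0 0 0 0 0 1'; python3 -m inch '0 0 0 0 30 0 1; 0 0 0 0 40 0 1; 0 0 0 0 30 0 1; 0 0 0 0 20 0 1; 0 0 0 0 10 0 1; 0 0 0 0 0 0 1; 0 0 0 0 0 0 1'; python3 - <<'E'
from h import *
plan((.4905,-0.270,.05),164.3)
c=save('w18','wrist');t=save('t18','top'); s=bot.camera('scene'); u=t['color']
cv2.imwrite('pics/crO.png',np.hstack([cv2.resize(s['color'][150:290,320:480],(400,350),interpolation=2),cv2.resize(c['color'],(400,350))]))
E
```

```text
clock: 31.08
eef_pos: [0.491, -0.2696, 0.2125]
tool_rot: [0.097, 0.701, -0.7, -0.097]
ft_force: [0.3, 0.8, -0.7]
grip_width: 0.0128
clock: 31.95
eef_pos: [0.4919, -0.2704, 0.0837]
tool_rot: [-0.097, -0.7, 0.701, 0.096]
ft_force: [-1.2, -0.4, -1.7]
grip_width: 0.0128
tcp [ 0.4919 -0.2704  0.0837] xhead 164.3 tilt 0.12 t 31.95 j [-0.5   0.46 -0.07  1.03  0.   -1.8 ] w 0.0128
rot [-0.  -0.  -0.1] | shift in NEW axes [ 1.5 33.7 -0. ]
rot [  0.2 180.   -0. ] | shift in NEW axes [-1.5 33.7  0. ]
shift now axes [ 1.5 33.7 -0. ]
```

View pics/crO.png

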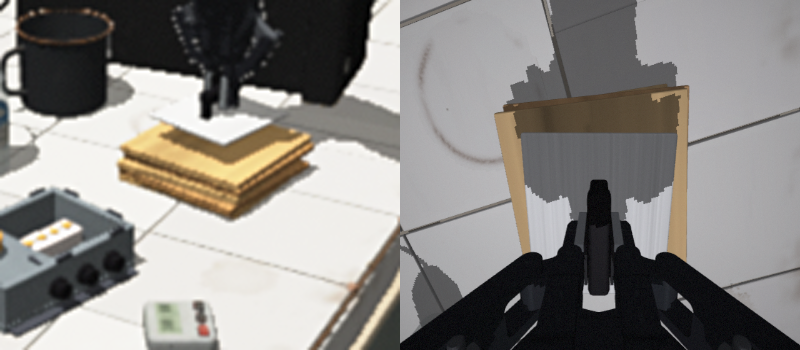

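The cover sits centrally above the boards (wrist view: even margins left and right). Lowering by feel.

```bash
python3 -m inch '0 0 0 1 8 0 1; 0 0 0 0 8 0 1; 0 0 0 0 6 0 1; 0 0 0 0 4 0 1; 0 0 0 0 0 0 1; 0 0 0 0 0 0 1'; python3 -m inch '0 0 0 0 1.5 0 1; 0 0 0 0 1.5 0 1; 0 0 0 0 0 0 1; 0 0 0 0 0 0 1'
```

```text
clock: 32.85
eef_pos: [0.4895, -0.2698, 0.0573]
tool_rot: [0.097, 0.701, -0.7, -0.097]
ft_force: [-3.0, 2.0, 5.7]
grip_width: 0.0126
clock: 33.35
eef_pos: [0.4896, -0.2698, 0.0572]
tool_rot: [-0.097, -0.7, 0.701, 0.097]
ft_force: [-9.1, 5.0, 22.5]
grip_width: 0.0128
```

```bash
python3 -m inch '0 0 0 0 1.5 0 1; 0 0 0 0 1 0 1; 0 0 0 0 0 0 1; 0 0 0 0 0 0 1'
```

```text
clock: 33.85
eef_pos: [0.4896, -0.2698, 0.0572]
tool_rot: [-0.098, -0.7, 0.701, 0.096]
ft_force: [-14.4, 8.1, 36.6]
grip_width: 0.0129
```

Touched down earlier than estimated (pile top about 44 mm). Relieving the push before release.

```bash
python3 -m inch '0 0 0 0 -3 0 1; 0 0 0 0 -2 0 1; 0 0 0 0 0 0 1; 0 0 0 0 0 0 1'; python3 - <<'E'
from h import *
plan((.4905,-0.270,.0572),164.3)
s=bot.camera('scene');c=bot.camera('wrist')
cv2.imwrite('pics/crP.png',np.hstack([cv2.resize(s['color'][150:290,320:480],(400,350),interpolation=2),cv2.resize(c['color'],(400,350))]))
E
```

```text
clock: 34.35
eef_pos: [0.4899, -0.27, 0.0573]
tool_rot: [-0.097, -0.7, 0.7, 0.097]
ft_force: [-5.1, 1.8, 10.0]
grip_width: 0.0129
tcp [ 0.4899 -0.27    0.0573] xhead 164.3 tilt 0.01 t 34.35 j [-0.5   0.49 -0.11  0.97 -0.   -1.8 ] w 0.0129
rot [-0. -0. -0.] | shift in NEW axes [-0.6  0.1 -0.1]
rot [  0. 180.  -0.] | shift in NEW axes [0.6 0.1 0.1]
shift now axes [-0.6  0.1 -0.1]
```

View pics/crP.png

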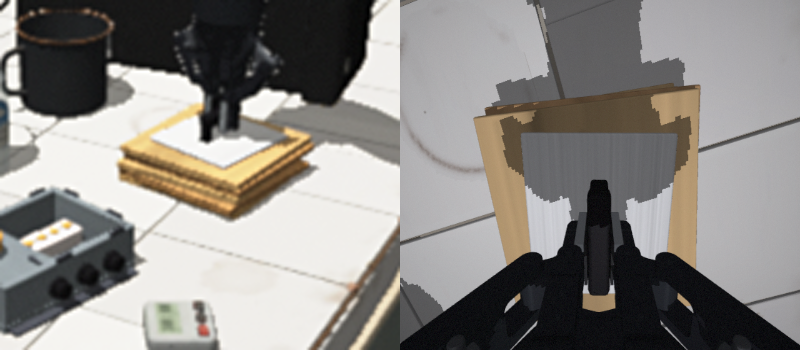

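```bash
python3 -m inch '0 0 0 0 -1.2 0 1; 0 0 0 0 0 0 1; 0 0 0 0 0 0 1'; python3 -m inch '0 0 0 0 0 0 0.7; 0 0 0 0 0 0 0.4; 0 0 0 0 0 0 0; 0 0 0 0 0 0 0; 0 0 0 0 0 0 0; 0 0 0 0 0 0 0; 0 0 0 0 -15 0 0; 0 0 0 0 -30 0 0; 0 0 0 0 -40 0 0; 0 0 0 0 -50 0 0; 0 0 0 0 0 0 0; 0 0 0 0 0 0 0'; python3 - <<'E'
from h import *
c=save('w19','wrist');t=save('t19','top');s=save('s19','scene'); plan((.4905,-0.27,.2),164.3)
for n in ['cover','pile_top']:
    for k,cc in (('wrist',c),('scene',s),('top',t)): print(n,k,[(x['point'],round(x['conf'],2),atz(cc,x['point'],.0445)[:2]) for x in bot.spot_point(n,k)])
E
```

```text
clock: 34.83
eef_pos: [0.4902, -0.2701, 0.0573]
tool_rot: [-0.097, -0.7, 0.7, 0.097]
ft_force: [-2.1, 0.9, 4.1]
grip_width: 0.0129
clock: 36.33
eef_pos: [0.4901, -0.27, 0.193]
tool_rot: [-0.097, -0.7, 0.701, 0.096]
ft_force: [0.5, -0.2, -0.3]
grip_width: 0.0857
tcp [ 0.4892 -0.2695  0.191 ] xhead 164.3 tilt 0.17 t 36.475 j [-0.5   0.38  0.09  1.29 -0.   -1.8 ] w 0.0856
rot [ 0.  -0.   0.2] | shift in NEW axes [-1.4 -9.   0.1]
rot [-3.0e-01  1.8e+02  1.0e-01] | shift in NEW axes [ 1.4 -9.  -0.1]
shift now axes [-1.4 -9.   0.1]
cover wrist [([319.6, 224.6], 0.78, array([ 0.4898778 , -0.26798233]))]
cover scene [([312.6, 246.4], 0.7, array([0.59116334, 0.05069027])), ([409.2, 204.7], 0.68, array([ 0.48488591, -0.2725366 ]))]
cover top []
pile_top wrist []
pile_top scene [([401.4, 206.6], 0.81, array([ 0.49843946, -0.25118386])), ([333.7, 259.3], 0.42, array([0.5179281 , 0.07622197]))]
pile_top top []
```

View pics/w19.png

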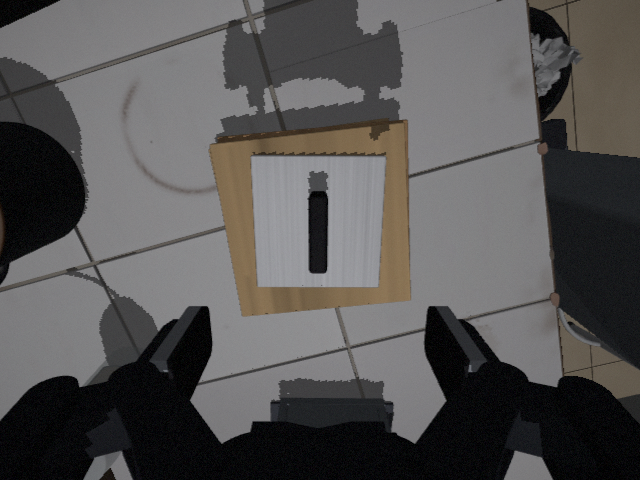

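View pics/s19.png

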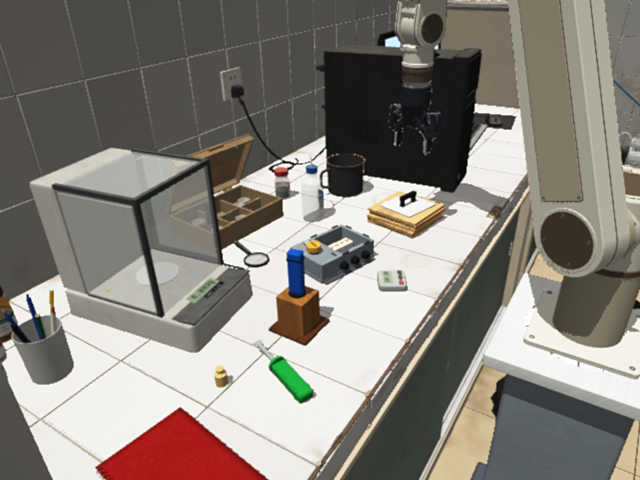

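```bash
python3 - <<'E'
from h import *
c=bot.camera('wrist')
a=np.mean([atz(c,p,.0445) for p in [(211,145),(408,121),(411,300),(243,316)]],0)
b=np.mean([atz(c,p,.0495) for p in [(251,155),(386,154),(380,287),(257,287)]],0); print(a,b,np.linalg.norm((a-b)[:2])*1000)
print(cur()[2]['ft_force'],cur()[2]['clock'])
E
```

```text
[ 0.49098714 -0.26635502  0.0445    ] [ 0.48977554 -0.26970523  0.0495    ] 3.5625713403804236
[ 0.41753384 -0.8087221   0.67001325] 36.825
```

Cover is flat, about 4 mm from the pile's middle. The driver stands upright in its stand, and the bottle, weight and timer haven't moved. Handing in.

```bash
python3 -c "
from workcell import bot; print(bot.job_done())"
```

```text
the job is handed in; nothing more can be done
None
```

I took the blue screwdriver out of its stand, turned the brass screw anticlockwise with its blade in the slot, and stood the screwdriver back. Then I lifted the cover off and set it on the boards. I handed the job in at about 37 s of the allowed 69 s; no verdict is reported.

**Last checks:**
- **Clip:** it points along the box's +x, clear of the cover. I estimated its turn by eye from a wrist picture at about 1.33 rad, and did not read it more exactly.
- **Screwdriver:** it looks upright in the last picture. Its measured place after release matched the start to within about 1 mm.
- **Cover:** it lies flat, about 4 mm from the middle of the boards. The fingers were open and the arm about 13 cm above it.
- **Bystanders:** the wash bottle, weight and timer look unmoved in the last scene picture; I did not measure them.

**What disagreed or went less well:**
- **Touchdown:** the cameras put the top of the pile at about 37 mm, but the cover touched at about 44 mm. I sent one lowering step too many before reading the force, so it reached about 37 N at the wrist (limit 60 N). I eased it to about 4 N before opening the fingers.
- **Detections at the end:** the network's scene view put the middle of the pile about 18 mm from where I measured it from the corners. Its first guess for the cover in that view was the screw head. I went by the corners seen in the wrist camera.
- **Green screwdriver:** it fell over by itself before the arm first moved, and I left it alone.

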